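# Fit the amber filter stack into a tilted examination lamp

### The job

Fit the amber filter to the examination lamp, whose head is tipped back with its filter cell open: lay the black spacer ring flat on the seat in the cell, then the amber glass flat on the spacer, then put the silver retaining ring on top and press it straight down the cell until it clicks past the two spring balls and sits fully home. Lower the glass in with the fingers rather than letting it drop, and leave the green filter, the phone, the bit case and the screwdriver where they lie.

Things in the scene. Friction and masses are not known exactly. Their poses are not given: they have to be found in the camera images.
- cell_seat (a point): Centre of the seat, the flat bright 40 mm disc at the bottom of the lamp's filter cell, on the cell's axis. z points out of the cell along its axis (up, tipped 24 to 36 degrees towards the robot side), y is level and runs through the two finger gaps, x points up the slope. The parts stack on it: spacer 0 to 8 mm, glass 8 to 14, retaining ring 14 to 33 when home.
- cell_mouth (a point): Centre of the open end of the cell, 25 mm above the seat, axes as cell_seat. Bore 46 mm in diameter from the seat to 10.5 mm up, chamfer to 50 mm and step to 51.5 mm at 12.5 mm, 51.5 mm up to 23.5 mm, mouth chamfer to 54.5 mm at 25 mm. The wall is two quarter circles on the +x and -x sides, 60 mm over the outside.
- ball_level (a point): Point on the cell's axis level with the two steel spring balls, 20 mm above the seat, axes as cell_seat. The balls (6 mm) stick 2.5 mm out of the wide bore on the +x and -x sides, leave 46.5 mm free between them and yield outwards. On the +y and -y sides are open finger gaps, 32 mm wide at the bore, free down to 6 mm below the seat: fingers closing along y can lower a part on to the seat.
- lamp: The lamp's foot, fixed: black plate 130 x 125 x 12 mm, origin under its centre, x away from the robot side. From it rise two yoke arms at y = +-46 mm with round knobs (to 63 mm) at 102 mm height, where the dark grey head hinges: a 72 mm cylinder with fins at its rear, its front face 6 mm below the seat. Whole lamp about 175 mm tall.
- lamp_head (a joint): Tilt of the lamp head in its yoke about a level axis 45 mm below the seat, rad: 0 is cell facing straight up, positive tips it towards the robot side (starts at 0.42 to 0.63). Clamped very stiff (8 N m); there is no need to move it.
- spacer_mid (a point): Centre of the black spacer ring (half-way up): outer diameter 44 mm, hole 34 mm, 8 mm high, about 16 g. Lies flat on the mat, z axis up. It goes into the cell first.
- amber_mid (a point): Centre of the amber (orange) filter glass (half-way up): plain round disc, diameter 44 mm, 6 mm thick, about 24 g. Lies flat on the mat, z axis up. It goes on the spacer.
- ring_mid (a point): Centre of the silver retaining ring (half-way up): 19 mm high, hole 36 mm, about 35 g, standing on its narrow end, z axis up. From its underside: toe tapering out from 46.5 mm to 50 mm diameter at 3 mm, 50 mm to 4 mm, neck of 47 mm from 5.5 to 12 mm, knurled collar of 56 mm from 12 to 19 mm. It goes in last, toe first; home, this point is 23.5 mm above the seat.
- ring_collar (a point): Centre of the ring's knurled collar (56 mm, 7 mm high), the part to grip; 15.5 mm above the ring's underside. Put in, the ring stops on the spring balls 4 to 6 mm short of home. A push of about 3 to 12 N along the cell's axis takes the toe past the balls, which then hold it down on the glass. Home, the collar's underside clears the walls by 1 mm.
- green_mid (a point): Centre of the green filter glass, same size as the amber one (44 x 6 mm). Not wanted: leave it.
- phone_mid (a point): Centre of a dark blue phone lying flat, 75 x 158 x 8.5 mm. Bystander: leave it.
- bit_case_mid (a point): Centre of the orange bit case, 70 x 90 x 12 mm, with bits standing 10 mm out of it. Bystander: leave it.
- driver_mid (a point): Middle of a blue screwdriver lying down, 150 mm long along its x axis, handle 26 mm thick. Bystander: leave it.
- mat: Flat blue-grey work mat, 260 x 340 mm and 2 mm thick, fixed on the bench; the spacer, the two glasses and the ring start on it. Its top is 2 mm above the work surface; origin under its centre.

How it is judged (in metres and radians):
On the way, in this order (a step that is already met when the one before it is completed fails the run):
1. the black spacer lies flat on the seat of the cell (x of spacer_mid in the frame of cell_seat between -0.0022 and 0.0022 m and y of spacer_mid in the frame of cell_seat between -0.0022 and 0.0022 m and z of spacer_mid in the frame of cell_seat below 0.0055 m and angle between the z axis of spacer_mid and the z axis of cell_seat, either way round below 0.09 rad), for 0.2 s.
2. the amber glass lies flat on the spacer in the cell (all of step 1 and x of amber_mid in the frame of cell_seat between -0.0022 and 0.0022 m and y of amber_mid in the frame of cell_seat between -0.0022 and 0.0022 m and z of amber_mid in the frame of cell_seat below 0.0125 m and angle between the z axis of amber_mid and the z axis of cell_seat, either way round below 0.09 rad), for 0.2 s.
3. the retaining ring is pressed fully home over them (all of step 2 and x of ring_mid in the frame of cell_seat between -0.0022 and 0.0022 m and y of ring_mid in the frame of cell_seat between -0.0022 and 0.0022 m and z of ring_mid in the frame of cell_seat below 0.025 m and angle between the z axis of ring_mid and the z axis of cell_seat, either way round below 0.09 rad), for 0.2 s.
At the end, for the whole second after the job is handed in: In the lamp's cell, all coaxial with it to 2.2 mm (along either axis) and flat to 0.09 rad: the spacer's centre at most 5.5 mm above the seat (4 nominal), the amber glass's at most 12.5 mm (11 nominal), the retaining ring's at most 25 mm (23.5 nominal); all still and released (all of step 3 and linear speed of snap_ring below 0.01 m/s and contact force between the fingers and snap_ring below 0.1 N); the robot touches nothing.
It fails at once if the amber glass was dropped (moving faster than 0.5 m/s with no finger on it) (linear speed of amber_glass above 0.5 m/s and contact force between the fingers and amber_glass below 0.05 N).
It fails at once if the green filter was moved by more than 20 mm (distance of green_mid from where it was at the start of the episode above 0.02 m).
It fails at once if the phone was moved by more than 20 mm (distance of phone_mid from where it was at the start of the episode above 0.02 m).
It fails at once if the bit case was moved by more than 20 mm (distance of bit_case_mid from where it was at the start of the episode above 0.02 m).
It fails at once if the screwdriver was moved by more than 20 mm (distance of driver_mid from where it was at the start of the episode above 0.02 m).
It also fails if it takes over 67 s, if anything falls off the work surface, if the arm or the gripper's body presses on something with over 40 N, if the wrist force passes 120 N, or if a joint passes its speed limit or range.

### The arm

A 7-joint arm with a two-finger parallel gripper is mounted at the origin on the work surface. World frame = base frame: x ahead of the robot, y to its left, z up, the work surface at z = 0. Lengths are in mm, angles in rad, forces in N, time in s.
With the tool pointing down it reaches from about 400 to 925 mm from the base axis. Payload 4.1 kg.
Tool frame: the origin (TCP) lies midway between the tips of the shut fingers; the grasp point (between the pads) lies 19 mm behind it; z points along the fingers, y is the line along which they close (so a half turn about z gives the same grasp; the last joint's range is limited). The gripper opens to 85 mm and grips with 20 to 120 N. Pads are 22 mm wide; open, the fingers measure 114 mm over their backs; the gripper's body (76 mm by 85 mm) begins 54 mm behind the grasp point. The pads swing forward as they close: fully open they stand 13 mm farther back than shut.
Start: joints at [-1.371, 0.398, 0.045, 1.537, -0.019, 1.207, -0.051], TCP at [191.321, 621.241, 231.347] pointing down, gripper open.
Joint ranges: [-2.82, 2.82], [-0.49, 2.23], [-1.37, 1.46], [0, 2.46], [-1.36, 4.5], [0.23, 2], [-2.94, 2.94]. Speed limits (rad/s): [2.57, 2.57, 3.14, 3.14, 3.14, 3.14, 3.14].

### API

Orientations are given as a unit quaternion [w, x, y, z].
In Python, from bench import arm, viewer, job gives the robot as it stands. The module is installed in compiled form; this text tells all that it offers.
- The arm moves only by the tool jog_arm, never from a script. Its argument "increments" is a list of rows, each an object of numbers: "dx", "dy", "dz": the shift along the tool's x, y, z normalised to -1 to 1, where 1 is 0.04 m; "rx", "ry", "rz": the turn, a rotation vector about the tool's x, y, z normalised to -1 to 1, where 1 is 8 degrees; "gripper": the gripper's target within -1 to 1 (fully open at 1, half-way at 0, shut at -1). A call has 1 to 10 rows; each row shifts and turns the commanded pose from where the row before left it, along the tool's axes as they then stand; what a row does not reach is not made up. A row lasts 1/10 s, in which the tool goes at most 50 mm and 8.59 degrees, less where a joint would pass 70% of its speed; a pose out of reach is approached as far as the arm can. A call with a number of a shift or a turn outside -1 to 1 is refused whole. A call with a gripper value outside its range is refused whole. The fingers move at their own pace and stop on an object; "grip_force" is the grip in N (left out, the last holds). Time passes only in rows, so rows that do not move let the fingers close. It gives the time, the measured TCP pose, the force, the opening and the grip force at its end, in the units of the state.
- arm.observe(): the state, without advancing time (a new reading comes with each control period).
- viewer.snapshot(name): name is "scene" or "top" or "wrist"; returns the picture (400x640x3 uint8, red, green, blue); there is no depth.
- viewer.camera_params(name): a dict with "fov_y" (degrees; the focal length in pixels is half the picture's height over the tangent of half this angle, whatever the lens; pixels are square), "cx", "cy" (the principal point, pixels), "position" and "attitude" of the camera in the world. Camera axes: x right, y down, z forward; pixel columns grow to the right and rows downward; lengths in mm; the calibration is good to about 2 mm. The wrist camera is an equidistant fisheye: a pixel r from the principal point sees the ray r / f radians off the axis. A picture is of the moment at which its call begins: read the wrist's pose just before it. camera_params takes no time and is no camera call; for the wrist camera it gives the pose at the moment of the call.
- job.close_job(): hands the job in; it is judged then, once.
The state is a dict: "t": time; "joints": joint angles; "joint_vel": joint speeds; "joint_efforts": joint torques, N m; "ee_pos": TCP position; "eef_rot": TCP orientation; "force": force on the tool from outside, world axes, zero at the start; "moment": the same for the moment, N m; "width": finger opening in mm; "gripper_force": force on a finger pad.
Only numpy, scipy, OpenCV 4.12 (cv2) and the standard library are available. Lean on these libraries where they do the work, as an engineer would, in place of code of your own. Each camera call takes 0.05 s, during which the arm holds its last target. There are 200 camera calls.

## Working session

There is one attempt and no reset: what is moved stays moved. The work goes in short steps, Python scripts to look and compute and a tool call to move; the robot and the scene stay as the last step left them, time stands still between calls to the robot, and variables do not carry over. Pictures are saved under pics/ and viewed, at most 10 in all, crops included, and the job is handed in when it is done.

Besides the shell and the picture viewer there is one more tool, called after "Request:" as name([rows], argument=value, ...), one row to a line, values as JSON. jog_arm: Moves the arm, as the interface text tells. Its arguments: {"type":"object","properties":{"increments":{"type":"array","items":{"type":"object","properties":{"dx":{"type":"number","minimum":-1,"maximum":1},"dy":{"type":"number","minimum":-1,"maximum":1},"dz":{"type":"number","minimum":-1,"maximum":1},"rx":{"type":"number","minimum":-1,"maximum":1},"ry":{"type":"number","minimum":-1,"maximum":1},"rz":{"type":"number","minimum":-1,"maximum":1},"gripper":{"type":"number"}}}},"grip_force":{"type":"number"}},"required":["increments"]}

```bash
mkdir -p pics
python3 - <<'E'
from bench import arm, viewer, job
import cv2, json
s=arm.observe(); print(s)
ims=[]
for n in ("scene","top","wrist"):
    p=viewer.camera_params(n); print(n,p)
    im=viewer.snapshot(n); cv2.imwrite(f"pics/{n}0.png",im[:,:,::-1])
E
```

```text
{'t': 0.0, 'joints': array([-1.37099392,  0.39918204,  0.04502998,  1.53787621, -0.01868658,
        1.20688628, -0.05068301]), 'joint_vel': array([ 0.00153928, -0.00094571,  0.00167416, -0.00162997, -0.00143854,
       -0.00091346, -0.00128521]), 'joint_efforts': array([-6.41391907e-04, -4.75119388e+01,  1.36409283e+00, -2.54221576e+01,
        1.15506860e-02,  9.45736072e-03, -8.15946009e-06]), 'ee_pos': array([191.14028532, 620.6038688 , 230.27150183]), 'eef_rot': array([-7.18096259e-05,  1.48777974e-01,  9.88870155e-01, -9.62695122e-04]), 'force': array([-0.34412831, -0.96761618, -0.27076217]), 'moment': array([-0.04115303, -0.04461722,  0.01069662]), 'gripper_force': 0.0, 'width': 85.30013314571254}
scene {'fov_y': 51.41444578102025, 'cx': 323.67389134004105, 'cy': 204.50907963827527, 'position': array([998.36816821, 541.03286403, 899.07825904]), 'attitude': array([-0.11083052,  0.30894094,  0.88614479, -0.32713835])}
top {'fov_y': 47.56149713591026, 'cx': 319.9921324795392, 'cy': 200.2816304153522, 'position': array([ 389.79986807,   15.83710068, 1104.3000869 ]), 'attitude': array([ 0.06718527, -0.69689415,  0.71106974, -0.06484218])}
wrist {'fov_y': 65.70646984690485, 'cx': 313.87500396472166, 'cy': 200.19932286097904, 'position': array([124.07698418, 640.7353247 , 372.2843646 ]), 'attitude': array([0.11252086, 0.79645451, 0.58835399, 0.08269739])}
```

View pics/top0.png

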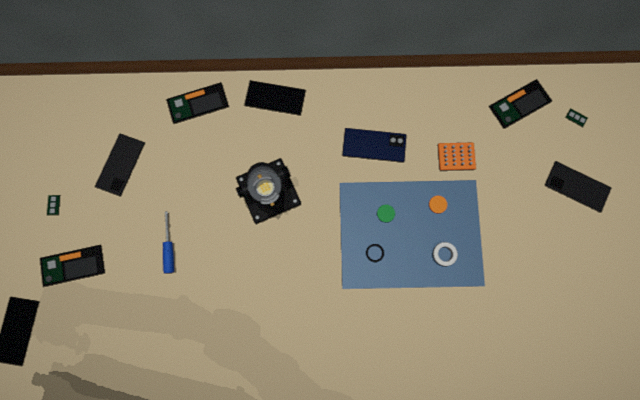

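View pics/scene0.png

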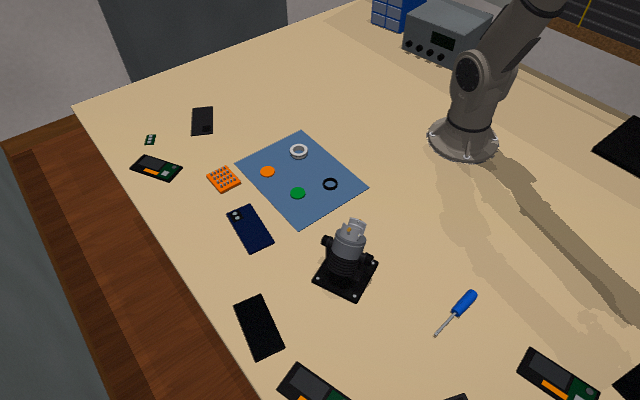

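The top view shows the lamp around (267,188), the spacer at (375,253), green at (386,213), amber at (438,204) and the ring at (445,254). The scene view shows the same layout, with the lamp's cell at (352,230).

```bash
cat > h.py <<'E'
import numpy as np, cv2
from scipy.spatial.transform import Rotation as R
from bench import arm, viewer
def rot(q): return R.from_quat([q[1],q[2],q[3],q[0]])
def ray(p,u,v,fish=False):
    f=200/np.tan(np.radians(p['fov_y']/2)); x=np.array([u-p['cx'],v-p['cy']],float)
    if fish:
        r=np.hypot(*x); th=r/f; d=np.array([*(x/max(r,1e-9)*np.sin(th)),np.cos(th)])
    else: d=np.array([*x/f,1.]); d/=np.linalg.norm(d)
    return np.array(p['position']),rot(p['attitude']).apply(d)
def plane(p,u,v,z,fish=False):
    o,d=ray(p,u,v,fish); return o+d*(z-o[2])/d[2]
def proj(p,X,fish=False):
    f=200/np.tan(np.radians(p['fov_y']/2)); c=rot(p['attitude']).inv().apply(np.atleast_2d(X)-p['position'])
    if fish:
        r=np.hypot(c[:,0],c[:,1]); th=np.arctan2(r,c[:,2]); return np.c_[p['cx']+c[:,0]/r*th*f,p['cy']+c[:,1]/r*th*f]
    return np.c_[p['cx']+c[:,0]/c[:,2]*f,p['cy']+c[:,1]/c[:,2]*f]
def tri(rs):
    A=sum(np.eye(3)-np.outer(d,d) for o,d in rs); b=sum((np.eye(3)-np.outer(d,d))@o for o,d in rs); return np.linalg.solve(A,b)
def blobs(m,amin=20):
    c,_=cv2.findContours(m.astype(np.uint8),cv2.RETR_EXTERNAL,cv2.CHAIN_APPROX_NONE)
    return [x for x in c if cv2.contourArea(x)>=amin]
E
python3 - <<'E'
from h import *
p=viewer.camera_params('top')
im=cv2.imread('pics/top0.png'); hsv=cv2.cvtColor(im,cv2.COLOR_BGR2HSV)
H,S,V=[hsv[:,:,i].astype(int) for i in range(3)]
roi=np.zeros(H.shape,bool); roi[185:285,345:475]=1
for n,m,z in (('green',(H>40)&(H<85)&(S>100)&roi,8),('amber',(H<20)&(S>130)&roi,8),('spacer',(V<70)&roi,10),('ring',(S<40)&(V>150)&roi,21)):
    for c in blobs(m):
        (u,v),(a,b),_=cv2.fitEllipse(c); print(n,(u,v),(a,b),plane(p,u,v,z).round(1))
for n,uv,z in (('foot0',[(236,190),(281,158),(301,204),(259,222)],12),('mat',[(340,182),(475,180),(484,286),(342,288)],2),('driver',[(167,212),(168,272)],13),('phone',[(375,145)],8),('case',[(457,157)],12),('disc',[(264,187)],160)):
    for q in uv: print(n,plane(p,*q,z).round(0))
E
```

```text
green (385.61688232421875, 212.9337158203125) (17.05450439453125, 17.438438415527344) [ 562.5 -142.3    8. ]
amber (437.5653991699219, 204.0279998779297) (16.563541412353516, 17.17095184326172) [ 582.  -270.5    8. ]
spacer (374.5, 252.5) (17.201370239257812, 17.201370239257812) [ 466.6 -110.9   10. ]
ring (445.2648010253906, 253.74737548828125) (21.9339542388916, 22.922107696533203) [ 459.6 -277.2   21. ]
foot0 [627. 224.  12.]
foot0 [706. 113.  12.]
foot0 [588.  64.  12.]
foot0 [546. 167.  12.]
mat [644. -33.   2.]
mat [ 642. -369.    2.]
mat [ 383. -369.    2.]
mat [385. -31.   2.]
driver [575. 391.  13.]
driver [430. 383.  13.]
phone [ 736. -124.    8.]
case [ 699. -326.   12.]
disc [600. 136. 160.]
```

Run:
```python
import cv2
a=cv2.imread('pics/top0.png')[140:240,215:315]; b=cv2.imread('pics/scene0.png')[205:305,300:400]
cv2.imwrite('pics/lamp.png',cv2.resize(cv2.hconcat([a,b]),(800,400),interpolation=cv2.INTER_CUBIC))
```

```text
(no output)
```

View pics/lamp.png

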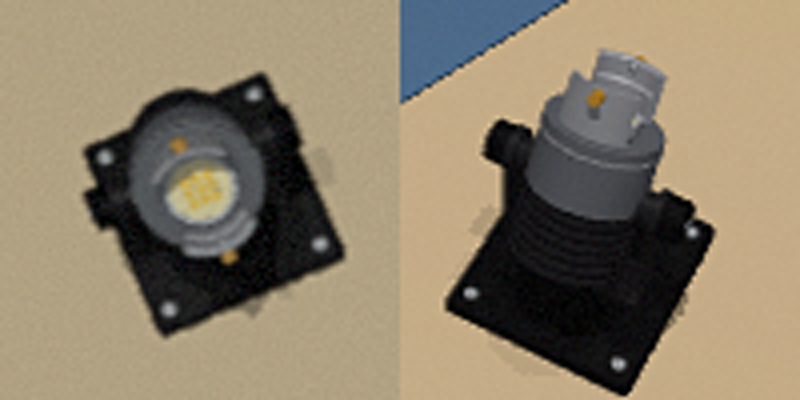

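The enlarged lamp picture shows the foot corners at top-image pixels (236.8,177.5), (281.3,158.8), (300.8,203.8) and (256.3,223.8). The bright seat is at (265.3,187.8), and the brass ball springs are at (260,176.3) and (272.2,204.3).

```bash
cat >> h.py <<'E'
def target(yaw,tilt):
    # tool rotation for x_t=x_c, z_t=-z_c
    zc=np.array([-np.sin(tilt)*np.cos(yaw),-np.sin(tilt)*np.sin(yaw),np.cos(tilt)])
    xc=np.array([np.cos(tilt)*np.cos(yaw),np.cos(tilt)*np.sin(yaw),np.sin(tilt)])
    return R.from_matrix(np.c_[xc,np.cross(-zc,xc),-zc])
def plan(p0,R0,p1,R1,n):
    """n equal rows from pose 0 to pose 1 -> list of rows"""
    w=(R0.inv()*R1).as_rotvec(); out=[]
    for i in range(n):
        Ri=R0*R.from_rotvec(w*i/n); d=Ri.inv().apply((np.array(p1)-p0)/n)/40; r=np.degrees(w/n)/8
        out.append(dict(zip(['dx','dy','dz','rx','ry','rz'],[float(round(x,3)) for x in [*d,*r]])))
    return out
def cur():
    s=arm.observe(); return np.array(s['ee_pos']),rot(s['eef_rot'])
E
python3 - <<'E'
from h import *
p=viewer.camera_params('top'); s=viewer.camera_params('scene')
A,B,C,D=[plane(p,u,v,12) for u,v in ((236.8,177.5),(281.3,158.8),(300.8,203.8),(256.3,223.8))]
print(A,B,C,D)
c=(A+B+C+D)/4; xd=(A+B-C-D)[:2]; yd=(A+D-B-C)[:2]
print('c',c, 'yaw',np.arctan2(xd[1],xd[0]),np.arctan2(-yd[0],yd[1]),np.linalg.norm(A-B),np.linalg.norm(A-D))
yaw=(np.arctan2(xd[1],xd[0])+np.arctan2(-yd[0],yd[1]))/2
ux=np.array([np.cos(yaw),np.sin(yaw),0])
# scene foot corners: crop factor 4
for t in np.arange(.4,.66,.04):
    zc=-np.sin(t)*ux+np.array([0,0,np.cos(t)]); xc=np.cos(t)*ux+np.array([0,0,np.sin(t)])
    h=c*[1,1,0]+[0,0,102]; seat=h+45*zc
    b=[seat+20*zc+30*xc,seat+20*zc-30*xc]
    print(round(t,2),seat.round(0),proj(p,[seat,*b]).round(1).tolist(),proj(s,[seat+25*zc,h]).round(1).tolist())
p0,R0=cur()
def show(t,yaw,d=120):
    R1=target(yaw,t); zc=-R1.as_matrix()[:,2]
    seat=c*[1,1,0]+[0,0,102]+45*zc
    print('goal',seat+zc*d)
    for r in plan(p0,R0,seat+zc*d,R1,20): print(r)
show(.5,yaw)
E
```

```text
[658.11351288 222.1735703   12.        ] [703.7282839  111.81704499  12.        ] [588.69824037  64.53609662  12.        ] [541.58888382 173.13640133  12.        ]
c [623.03223024 142.91577831  12.        ] yaw 0.39419117902814843 0.4005836095463536 119.41218536713411 126.42243914133218
0.4 [607. 136. 143.] [[264.9, 185.4], [259.5, 173.9], [270.8, 199.5]] [[352.8, 223.1], [346.2, 248.4]]
0.44 [605. 135. 143.] [[265.2, 186.2], [260.0, 175.1], [271.3, 200.5]] [[353.3, 222.6], [346.2, 248.4]]
0.48 [604. 135. 142.] [[265.5, 186.9], [260.5, 176.3], [271.7, 201.4]] [[353.8, 222.2], [346.2, 248.4]]
0.52 [602. 134. 141.] [[265.9, 187.7], [261.1, 177.6], [272.2, 202.3]] [[354.2, 221.8], [346.2, 248.4]]
0.56 [601. 134. 140.] [[266.2, 188.4], [261.6, 178.8], [272.6, 203.2]] [[354.7, 221.5], [346.2, 248.4]]
0.6 [600. 133. 139.] [[266.5, 189.1], [262.1, 180.1], [273.0, 204.0]] [[355.1, 221.2], [346.2, 248.4]]
0.64 [598. 133. 138.] [[266.8, 189.8], [262.7, 181.3], [273.3, 204.8]] [[355.5, 220.9], [346.2, 248.4]]
goal [550.09127071 112.30121833 246.80112271]
{'dx': -0.616, 'dy': -0.475, 'dz': -0.02
[... 872 characters left out ...]
491, 'dz': -0.104, 'rx': -0.218, 'ry': 0.08, 'rz': 0.853}
{'dx': -0.531, 'dy': 0.561, 'dz': -0.095, 'rx': -0.218, 'ry': 0.08, 'rz': 0.853}
{'dx': -0.459, 'dy': 0.623, 'dz': -0.082, 'rx': -0.218, 'ry': 0.08, 'rz': 0.853}
{'dx': -0.381, 'dy': 0.675, 'dz': -0.067, 'rx': -0.218, 'ry': 0.08, 'rz': 0.853}
{'dx': -0.297, 'dy': 0.718, 'dz': -0.05, 'rx': -0.218, 'ry': 0.08, 'rz': 0.853}
{'dx': -0.209, 'dy': 0.749, 'dz': -0.03, 'rx': -0.218, 'ry': 0.08, 'rz': 0.853}
{'dx': -0.118, 'dy': 0.769, 'dz': -0.009, 'rx': -0.218, 'ry': 0.08, 'rz': 0.853}
{'dx': -0.026, 'dy': 0.778, 'dz': 0.014, 'rx': -0.218, 'ry': 0.08, 'rz': 0.853}
{'dx': 0.066, 'dy': 0.774, 'dz': 0.038, 'rx': -0.218, 'ry': 0.08, 'rz': 0.853}
```

Request:
jog_arm([
  {"dx":-0.62,"dy":-0.47,"dz":-0.02,"rx":-0.218,"ry":0.08,"rz":0.853},
  {"dx":-0.67,"dy":-0.4,"dz":-0.04,"rx":-0.218,"ry":0.08,"rz":0.853},
  {"dx":-0.71,"dy":-0.31,"dz":-0.06,"rx":-0.218,"ry":0.08,"rz":0.853},
  {"dx":-0.74,"dy":-0.23,"dz":-0.08,"rx":-0.218,"ry":0.08,"rz":0.853},
  {"dx":-0.76,"dy":-0.13,"dz":-0.09,"rx":-0.218,"ry":0.08,"rz":0.853},
  {"dx":-0.77,"dy":-0.04,"dz":-0.1,"rx":-0.218,"ry":0.08,"rz":0.853},
  {"dx":-0.77,"dy":0.06,"dz":-0.11,"rx":-0.218,"ry":0.08,"rz":0.853},
  {"dx":-0.76,"dy":0.15,"dz":-0.11,"rx":-0.218,"ry":0.08,"rz":0.853},
  {"dx":-0.73,"dy":0.24,"dz":-0.12,"rx":-0.218,"ry":0.08,"rz":0.853},
  {"dx":-0.7,"dy":0.33,"dz":-0.12,"rx":-0.218,"ry":0.08,"rz":0.853},
])

```text
invalid input
```

Request:
jog_arm([
  {"dx":-0.65,"dy":0.41,"dz":-0.11,"rx":-0.218,"ry":0.08,"rz":0.853},
  {"dx":-0.59,"dy":0.49,"dz":-0.1,"rx":-0.218,"ry":0.08,"rz":0.853},
  {"dx":-0.53,"dy":0.56,"dz":-0.1,"rx":-0.218,"ry":0.08,"rz":0.853},
  {"dx":-0.46,"dy":0.62,"dz":-0.08,"rx":-0.218,"ry":0.08,"rz":0.853},
  {"dx":-0.38,"dy":0.68,"dz":-0.07,"rx":-0.218,"ry":0.08,"rz":0.853},
  {"dx":-0.3,"dy":0.72,"dz":-0.05,"rx":-0.218,"ry":0.08,"rz":0.853},
  {"dx":-0.21,"dy":0.75,"dz":-0.03,"rx":-0.218,"ry":0.08,"rz":0.853},
  {"dx":-0.12,"dy":0.77,"dz":-0.01,"rx":-0.218,"ry":0.08,"rz":0.853},
  {"dx":-0.03,"dy":0.78,"dz":0.01,"rx":-0.218,"ry":0.08,"rz":0.853},
  {"dx":0.07,"dy":0.77,"dz":0.04,"rx":-0.218,"ry":0.08,"rz":0.853},
])

```text
invalid input
```

Request:
jog_arm([
  {"dx":0},
  {"dx":0},
  {"dx":0},
])

```text
invalid input
```

Run:
```python
from h import *
import pickle
P,Rt=cur(); print(P,Rt.as_matrix().round(3),arm.observe()['joints'].round(2),arm.observe()['force'])
p=viewer.camera_params('wrist'); im=viewer.snapshot('wrist'); cv2.imwrite('pics/w1.png',im[:,:,::-1]); pickle.dump((P,Rt.as_matrix(),p),open('w1.pkl','wb'))
print('cam in tool',Rt.inv().apply(p['position']-P),(Rt.inv()*rot(p['attitude'])).as_matrix().round(3))
```

```text
[191.17115323 620.7468178  230.51142372] [[-0.956  0.294 -0.   ]
 [ 0.294  0.956 -0.001]
 [-0.    -0.001 -1.   ]] [-1.37  0.4   0.05  1.54 -0.02  1.21 -0.05] [-0.10647701 -0.2914374  -0.15139269]
cam in tool [  69.9906645    -0.79680971 -141.92060274] [[ 0.    -0.961 -0.276]
 [ 1.    -0.     0.001]
 [-0.001 -0.276  0.961]]
```

View pics/w1.png

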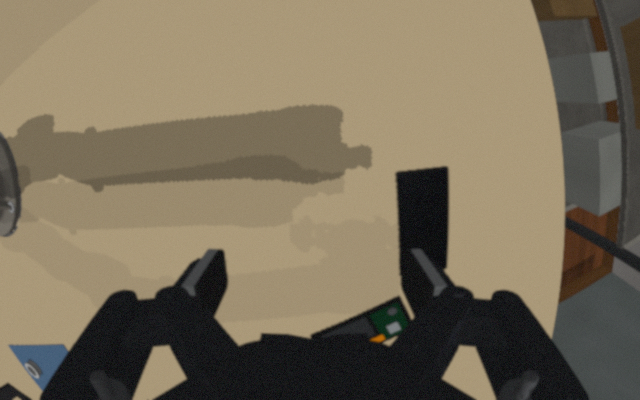

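The wrist picture was taken from the start pose: the fingertips are at about (215,255) and (427,255). The rows were refused, probably because every field has to be given.

Request:
jog_arm([
  {"dx":-0.62,"dy":-0.47,"dz":-0.02,"rx":-0.218,"ry":0.08,"rz":0.853,"gripper":1},
], grip_force=30)

```text
t: 0.3
ee_pos: [204.7, 599.5, 231.0]
eef_rot: [-0.005, 0.205, 0.979, 0.017]
force: [-1.1, 0.9, -0.5]
width: 85.7
gripper_force: 0.0
```

Request:
jog_arm([
  {"dx":-0.67,"dy":-0.4,"dz":-0.04,"rx":-0.218,"ry":0.08,"rz":0.853,"gripper":1},
  {"dx":-0.71,"dy":-0.31,"dz":-0.06,"rx":-0.218,"ry":0.08,"rz":0.853,"gripper":1},
  {"dx":-0.74,"dy":-0.23,"dz":-0.08,"rx":-0.218,"ry":0.08,"rz":0.853,"gripper":1},
  {"dx":-0.76,"dy":-0.13,"dz":-0.09,"rx":-0.218,"ry":0.08,"rz":0.853,"gripper":1},
  {"dx":-0.77,"dy":-0.04,"dz":-0.1,"rx":-0.218,"ry":0.08,"rz":0.853,"gripper":1},
  {"dx":-0.77,"dy":0.06,"dz":-0.11,"rx":-0.218,"ry":0.08,"rz":0.853,"gripper":1},
  {"dx":-0.76,"dy":0.15,"dz":-0.11,"rx":-0.218,"ry":0.08,"rz":0.853,"gripper":1},
  {"dx":-0.73,"dy":0.24,"dz":-0.12,"rx":-0.218,"ry":0.08,"rz":0.853,"gripper":1},
  {"dx":-0.7,"dy":0.33,"dz":-0.12,"rx":-0.218,"ry":0.08,"rz":0.853,"gripper":1},
], grip_force=30)

```text
t: 1.2
ee_pos: [371.8, 365.4, 239.7]
eef_rot: [-0.031, 0.675, 0.721, 0.149]
force: [1.0, -0.7, 0.3]
width: 85.7
gripper_force: 0.0
```

Request:
jog_arm([
  {"dx":-0.65,"dy":0.41,"dz":-0.11,"rx":-0.218,"ry":0.08,"rz":0.853,"gripper":1},
  {"dx":-0.59,"dy":0.49,"dz":-0.1,"rx":-0.218,"ry":0.08,"rz":0.853,"gripper":1},
  {"dx":-0.53,"dy":0.56,"dz":-0.1,"rx":-0.218,"ry":0.08,"rz":0.853,"gripper":1},
  {"dx":-0.46,"dy":0.62,"dz":-0.08,"rx":-0.218,"ry":0.08,"rz":0.853,"gripper":1},
  {"dx":-0.38,"dy":0.68,"dz":-0.07,"rx":-0.218,"ry":0.08,"rz":0.853,"gripper":1},
  {"dx":-0.3,"dy":0.72,"dz":-0.05,"rx":-0.218,"ry":0.08,"rz":0.853,"gripper":1},
  {"dx":-0.21,"dy":0.75,"dz":-0.03,"rx":-0.218,"ry":0.08,"rz":0.853,"gripper":1},
  {"dx":-0.12,"dy":0.77,"dz":-0.01,"rx":-0.218,"ry":0.08,"rz":0.853,"gripper":1},
  {"dx":-0.03,"dy":0.78,"dz":0.01,"rx":-0.218,"ry":0.08,"rz":0.853,"gripper":1},
  {"dx":0.07,"dy":0.77,"dz":0.04,"rx":-0.218,"ry":0.08,"rz":0.853,"gripper":1},
], grip_force=30)

```text
t: 2.2
ee_pos: [550.7, 111.0, 247.4]
eef_rot: [-0.05, 0.95, 0.188, 0.243]
force: [-0.5, 0.4, -0.6]
width: 85.5
gripper_force: 0.0
```

Request:
jog_arm([
  {"dx":0,"gripper":1},
  {"dx":0,"gripper":1},
])

```text
invalid input
```

Run:
```python
from h import *
import pickle
P,Rt=cur(); print(P,Rt.as_matrix().round(3),arm.observe()['joints'].round(2),arm.observe()['force'])
p=viewer.camera_params('wrist'); im=viewer.snapshot('wrist'); cv2.imwrite('pics/w2.png',im[:,:,::-1]); pickle.dump((P,Rt.as_matrix(),p),open('w2.pkl','wb'))
```

```text
[550.67641804 111.03568428 247.36436302] [[ 0.811  0.382  0.443]
 [ 0.333 -0.924  0.187]
 [ 0.481 -0.004 -0.877]] [-0.83 -0.05  0.59  2.12 -0.1   0.56 -1.34] [-0.45287798  0.43950526 -0.5634015 ]
```

View pics/w2.png

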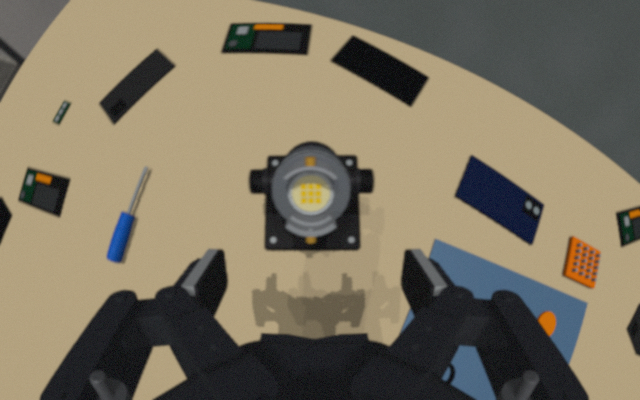

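The wrist view shows the lamp squarely: the seat LEDs are at (311,194), brass springs at (311,160) and (311,240), and knobs at (258,181) and (365,181). Next I put the camera over the cell axis and get closer.

Request:
jog_arm([
  {"dx":-0.9,"dy":0,"dz":0.6,"rx":0,"ry":0,"rz":0,"gripper":1},
  {"dx":-0.9,"dy":0,"dz":0.6,"rx":0,"ry":0,"rz":0,"gripper":1},
  {"dx":0,"dy":0,"dz":0,"rx":0,"ry":0,"rz":0,"gripper":1},
  {"dx":0,"dy":0,"dz":0,"rx":0,"ry":0,"rz":0,"gripper":1},
], grip_force=30)

```text
t: 2.65
ee_pos: [513.0, 97.0, 170.3]
eef_rot: [-0.05, 0.95, 0.191, 0.242]
force: [0.7, 1.1, 0.5]
width: 85.5
gripper_force: 0.0
```

Run:
```python
from h import *
import pickle
P,Rt=cur(); print(P,arm.observe()['joints'].round(2))
p=viewer.camera_params('wrist'); im=viewer.snapshot('wrist'); cv2.imwrite('pics/w3.png',im[:,:,::-1]); pickle.dump((P,Rt.as_matrix(),p),open('w3.pkl','wb'))
cv2.imwrite('pics/w3c.png',cv2.resize(im[90:340,150:480,::-1],None,fx=2.4,fy=2.4,interpolation=cv2.INTER_CUBIC))
for n in ('w2','w3'):
    P,Rm,p=pickle.load(open(n+'.pkl','rb')); h=cv2.cvtColor(cv2.imread(f'pics/{n}.png'),cv2.COLOR_BGR2HSV)
    m=(h[:,:,0]>8)&(h[:,:,0]<35)&(h[:,:,1]>90)&(h[:,:,2]>90); m[:, :250]=0; m[:,380:]=0
    for c in blobs(cv2.morphologyEx(m.astype(np.uint8),cv2.MORPH_CLOSE,np.ones((3,3))),8):
        print(n,cv2.boundingRect(c),cv2.contourArea(c),c[:,0].mean(0))
```

```text
[512.96595324  96.98210254 170.31347572] [-0.83 -0.01  0.62  2.29 -0.24  0.37 -1.18]
w2 (306, 237, 10, 7) 48.5 [310.68 239.6 ]
w2 (299, 182, 24, 23) 447.0 [310.47560976 193.08536585]
w2 (305, 156, 11, 10) 78.0 [309.96875 160.96875]
w2 (253, 23, 31, 7) 174.0 [268.48529412  26.        ]
w3 (304, 160, 13, 10) 102.5 [310.15384615 164.07692308]
w3 (297, 96, 28, 28) 705.5 [310.5631068  109.75728155]
w3 (303, 52, 15, 11) 128.0 [310.    57.05]
```

View pics/w3c.png

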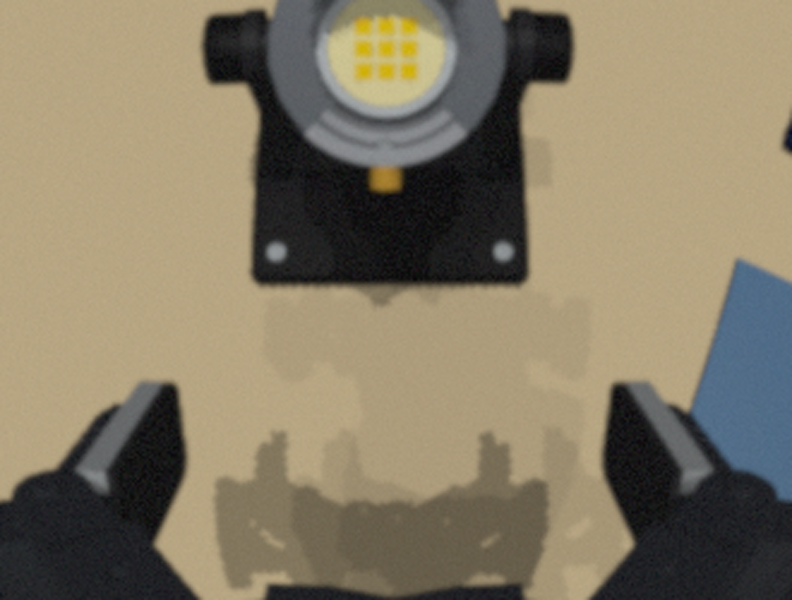

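The crop shows the seat with its LED 3×3 at full-image pixel (310.5,110), knobs at about (247,109) and (375,109), and foot screws at (265,195) and (359,195).

Run:
```python
from h import *
import pickle
V=[pickle.load(open(n+'.pkl','rb')) for n in ('w2','w3')]
def T(a,b): 
    rs=[ray(V[0][2],*a,True),ray(V[1][2],*b,True)]; X=tri(rs)
    return X,[np.linalg.norm(np.cross(X-o,d)) for o,d in rs]
for n,a,b in (('led',(310.5,193.1),(310.56,109.8)),('sprU',(310,161),(310,57)),('sprL',(310.7,239.6),(310.15,164.1))):
    X,e=T(a,b); print(n,X.round(1),np.round(e,2))
p=V[1][2]
# knobs outer ends/centre, hinge height 102; screws at foot height 12
for n,u,v,z in (('kL',235.5,109.5,102),('kR',388,109,102),('sL',265,195,13),('sR',359.3,195,13)): print(n,plane(p,u,v,z,True).round(1))
k=[plane(p,u,v,102,True) for u,v in ((235.5,109.5),(388,109))]; d=k[0]-k[1]; print('knob span',np.linalg.norm(d),'yaw',np.arctan2(-d[0],d[1]),(k[0]+k[1])/2)
p=V[0][2]; k=[plane(p,u,v,102,True) for u,v in ((249.5,181),(373.5,181))]; d=k[0]-k[1]; print('knob span',np.linalg.norm(d),'yaw',np.arctan2(-d[0],d[1]),(k[0]+k[1])/2)
```

```text
led [604.1 136.7 139.1] [0.4 0.4]
sprU [619.2 142.9 177.4] [0.49 0.49]
sprL [565.7 120.5 143.6] [0.48 0.48]
kL [600.3 205.3 102. ]
kR [650.3  86.3 102. ]
sL [556.7 171.3  13. ]
sR [595.2  79.4  13. ]
knob span 129.09287161695877 yaw 0.3977508507117613 [625.31543516 145.80175888 102.        ]
knob span 128.24517820850892 yaw 0.3904582820243214 [624.82690477 144.6376604  102.        ]
```

Run:
```python
from h import *
P,Rt=cur()
for r in plan(P,Rt,[467,-111,90],target(.396,0),6): print(r)
```

```text
{'dx': -0.62, 'dy': 0.725, 'dz': 0.048, 'rx': -0.002, 'ry': -0.601, 'rz': 0.001}
{'dx': -0.613, 'dy': 0.725, 'dz': 0.1, 'rx': -0.002, 'ry': -0.601, 'rz': 0.001}
{'dx': -0.603, 'dy': 0.725, 'dz': 0.151, 'rx': -0.002, 'ry': -0.601, 'rz': 0.001}
{'dx': -0.588, 'dy': 0.725, 'dz': 0.201, 'rx': -0.002, 'ry': -0.601, 'rz': 0.001}
{'dx': -0.569, 'dy': 0.725, 'dz': 0.25, 'rx': -0.002, 'ry': -0.601, 'rz': 0.001}
{'dx': -0.546, 'dy': 0.725, 'dz': 0.297, 'rx': -0.002, 'ry': -0.601, 'rz': 0.001}
```

Request:
jog_arm([
  {"dx":-0.62,"dy":0.725,"dz":0.05,"rx":0,"ry":-0.6,"rz":0,"gripper":0.4},
  {"dx":-0.61,"dy":0.725,"dz":0.1,"rx":0,"ry":-0.6,"rz":0,"gripper":0.4},
  {"dx":-0.6,"dy":0.725,"dz":0.15,"rx":0,"ry":-0.6,"rz":0,"gripper":0.4},
  {"dx":-0.59,"dy":0.725,"dz":0.2,"rx":0,"ry":-0.6,"rz":0,"gripper":0.4},
  {"dx":-0.57,"dy":0.725,"dz":0.25,"rx":0,"ry":-0.6,"rz":0,"gripper":0.4},
  {"dx":-0.55,"dy":0.725,"dz":0.3,"rx":0,"ry":-0.6,"rz":0,"gripper":0.4},
  {"dx":0,"dy":0,"dz":0,"rx":0,"ry":0,"rz":0,"gripper":0.4},
  {"dx":0,"dy":0,"dz":0,"rx":0,"ry":0,"rz":0,"gripper":0.4},
], grip_force=30)

```text
t: 3.5
ee_pos: [467.7, -111.7, 89.5]
eef_rot: [-0.0, 0.98, 0.197, 0.0]
force: [0.6, 0.3, -0.0]
width: 59.5
gripper_force: 0.0
```

```bash
cat >> h.py <<'E'
def shot(n):
    P,Rt=cur(); p=viewer.camera_params('wrist'); im=viewer.snapshot('wrist')[:,:,::-1].copy(); cv2.imwrite(f'pics/{n}.png',im); return P,Rt,p,im
def dark_ring(im,lo,hi,vmax=75,amin=60):
    h=cv2.cvtColor(im,cv2.COLOR_BGR2HSV); m=np.zeros(h.shape[:2],np.uint8); m[lo[1]:hi[1],lo[0]:hi[0]]=(h[lo[1]:hi[1],lo[0]:hi[0],2]<vmax); return blobs(m,amin)
E
python3 - <<'E'
from h import *
P,Rt,p,im=shot('w4'); print(P,Rt.as_matrix().round(3)[:,0],arm.observe()['width'])
print('expected px',proj(p,[466.6,-110.9,10],True),proj(p,P,True))
for c in dark_ring(im,(150,100),(500,330)):
    (u,v),ab,_=cv2.fitEllipse(c); print((u,v),ab,cv2.boundingRect(c),plane(p,u,v,10,True))
E
```

```text
[ 467.74307627 -111.66417466   89.52443674] [0.922 0.387 0.001] 59.89399329259139
expected px [[311.55490992 209.28311287]] [[312.44882212 255.43063482]]
(426.0871887207031, 298.45074462890625) (72.76480102539062, 139.7086944580078) (374, 243, 126, 87) [ 428.33522494 -237.90019928   10.        ]
(207.57090759277344, 296.8824462890625) (74.61753845214844, 119.26360321044922) (150, 243, 106, 87) [354.64895312 -57.24324582  10.        ]
(311.96417236328125, 208.0206298828125) (56.636688232421875, 57.432891845703125) (283, 180, 59, 57) [ 467.63649229 -110.79998798   10.        ]
```

View pics/w4.png

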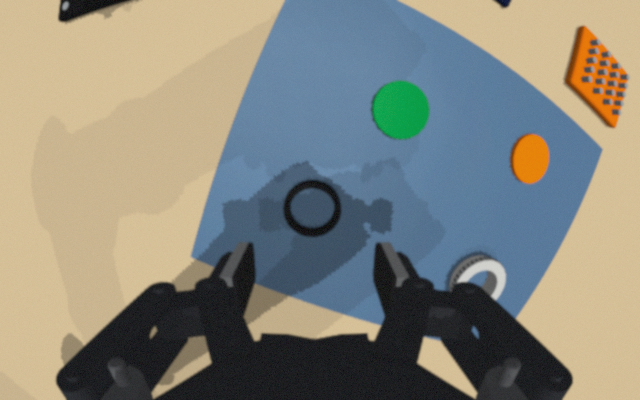

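The wrist view shows the spacer at (312,208), green at (401,110), amber at (531,158), the ring at (478,280), and the fingertips centred on the spacer's column.

Request:
jog_arm([
  {"dx":0,"dy":-0.02,"dz":0.7,"rx":0,"ry":0,"rz":0,"gripper":0.3},
  {"dx":0,"dy":0,"dz":0.7,"rx":0,"ry":0,"rz":0,"gripper":0.25},
  {"dx":0,"dy":0,"dz":0.5,"rx":0,"ry":0,"rz":0,"gripper":0.25},
  {"dx":0,"dy":0,"dz":0.25,"rx":0,"ry":0,"rz":0,"gripper":0.2},
  {"dx":0,"dy":0,"dz":0,"rx":0,"ry":0,"rz":0,"gripper":0.2},
], grip_force=30)

```text
t: 4.05
ee_pos: [465.0, -109.4, 2.5]
eef_rot: [-0.001, 0.98, 0.198, -0.001]
force: [-0.4, -0.3, 0.1]
width: 51.1
gripper_force: 0.0
```

Request:
jog_arm([
  {"dx":0,"dy":0,"dz":0.05,"rx":0,"ry":0,"rz":0,"gripper":0.2},
  {"dx":0,"dy":0,"dz":0,"rx":0,"ry":0,"rz":0,"gripper":0.2},
], grip_force=30)

```text
t: 4.25
ee_pos: [466.1, -110.5, 1.6]
eef_rot: [-0.001, 0.98, 0.198, 0.0]
force: [-0.4, 0.3, -0.8]
width: 51.3
gripper_force: 0.0
```

Request:
jog_arm([
  {"dx":0.02,"dy":0,"dz":0.03,"rx":0,"ry":0,"rz":0,"gripper":0.2},
  {"dx":0,"dy":0,"dz":0,"rx":0,"ry":0,"rz":0,"gripper":-0.1},
  {"dx":0,"dy":0,"dz":0,"rx":0,"ry":0,"rz":0,"gripper":-0.1},
  {"dx":0,"dy":0,"dz":0,"rx":0,"ry":0,"rz":0,"gripper":-0.1},
  {"dx":0,"dy":0,"dz":0,"rx":0,"ry":0,"rz":0,"gripper":-0.1},
], grip_force=30)

```text
t: 4.75
ee_pos: [466.9, -110.8, 0.4]
eef_rot: [-0.0, 0.98, 0.197, 0.0]
force: [-0.9, 0.2, 4.7]
width: 42.6
gripper_force: 33.2
```

Request:
jog_arm([
  {"dx":0,"dy":0,"dz":-0.25,"rx":0,"ry":0,"rz":0,"gripper":-0.1},
  {"dx":0,"dy":0,"dz":-0.9,"rx":0,"ry":0,"rz":0,"gripper":-0.1},
  {"dx":0,"dy":0,"dz":-0.9,"rx":0,"ry":0,"rz":0,"gripper":-0.1},
  {"dx":0,"dy":0,"dz":0,"rx":0,"ry":0,"rz":0,"gripper":-0.1},
  {"dx":0,"dy":0,"dz":0,"rx":0,"ry":0,"rz":0,"gripper":-0.1},
], grip_force=30)

```text
t: 5.25
ee_pos: [466.4, -110.2, 82.4]
eef_rot: [-0.001, 0.98, 0.197, 0.0]
force: [-0.6, 0.2, -0.5]
width: 41.9
gripper_force: 30.7
```

Run:
```python
from h import *
P,Rt,p,im=shot('w5'); print(P,Rt.as_matrix().round(3)[:,0],arm.observe()['width'])
for d in (0,3.25): print('expected px of part centre at tool z -(d+..)',proj(p,P+Rt.apply([0,0,-d-0]),True))
cv2.imwrite('pics/w5c.png',cv2.resize(im[170:320,200:430],None,fx=3.4,fy=3.4,interpolation=cv2.INTER_CUBIC))
```

```text
[ 466.44049781 -110.15651388   82.38434903] [0.922 0.387 0.001] 42.229489482725995
expected px of part centre at tool z -(d+..) [[312.4916951  255.44453871]]
expected px of part centre at tool z -(d+..) [[312.45546113 258.3162419 ]]
```

View pics/w5c.png

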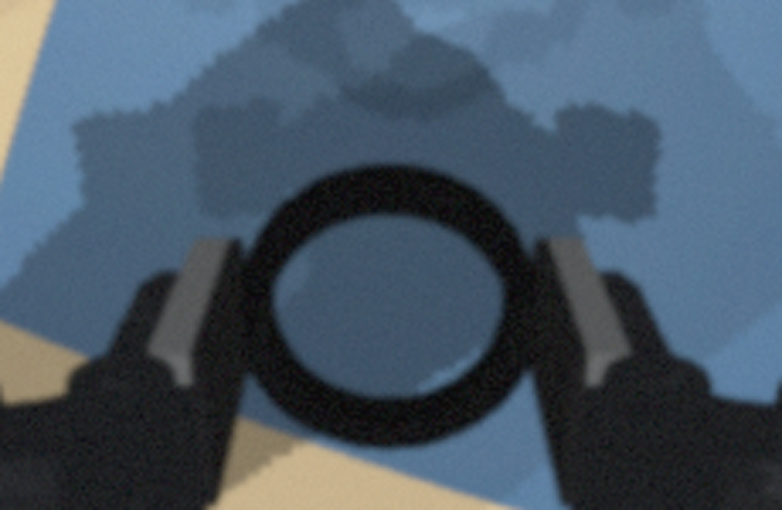

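The crop shows the spacer held level between the pads, its hole centred at full-image pixel (314.4,259.9). This held part lets me calibrate the wrist camera against the tool. I now bring it beside the cell so both can be seen at a similar depth.

```bash
cat >> h.py <<'E'
YAW,TILT=.396,.53
SEAT=np.array([604.1,136.7,139.1])
def cell(x,y,z,seat=None):
    m=target(YAW,TILT).as_matrix(); return (SEAT if seat is None else seat)+m[:,0]*x-m[:,1]*y-m[:,2]*z
E
python3 - <<'E'
from h import *
im=cv2.imread('pics/w5.png'); P,Rt=cur(); p=viewer.camera_params('wrist')
h=cv2.cvtColor(im,cv2.COLOR_BGR2HSV)[:,:,2]
m=(h>52).astype(np.uint8); n,l,st,ce=cv2.connectedComponentsWithStats(m,connectivity=4)
k=l[260,314]; print(st[k])
c=blobs(l==k)[0]; (u,v),ab,_=cv2.fitEllipse(c); print(u,v,ab)
# tool-plane z=-9.6
o,d=ray(p,u,v,True); o=Rt.inv().apply(o-P); d=Rt.inv().apply(d); print('hole centre in tool',o+d*(-9.6-o[2])/d[2])
for r in plan(P,Rt,cell(-65,0,25),target(YAW,TILT),8): print(r)
E
```

```text
[ 280  233   68   54 2900]
313.78546142578125 259.4743347167969 (53.56566619873047, 66.94900512695312)
hole centre in tool [ 2.58287561  0.67290846 -9.6       ]
{'dx': 0.483, 'dy': -0.544, 'dz': -0.144, 'rx': -0.003, 'ry': 0.476, 'rz': 0.001}
{'dx': 0.491, 'dy': -0.544, 'dz': -0.112, 'rx': -0.003, 'ry': 0.476, 'rz': 0.001}
{'dx': 0.497, 'dy': -0.544, 'dz': -0.079, 'rx': -0.003, 'ry': 0.476, 'rz': 0.001}
{'dx': 0.502, 'dy': -0.544, 'dz': -0.046, 'rx': -0.003, 'ry': 0.476, 'rz': 0.001}
{'dx': 0.503, 'dy': -0.544, 'dz': -0.013, 'rx': -0.003, 'ry': 0.476, 'rz': 0.001}
{'dx': 0.503, 'dy': -0.544, 'dz': 0.02, 'rx': -0.003, 'ry': 0.476, 'rz': 0.001}
{'dx': 0.501, 'dy': -0.544, 'dz': 0.053, 'rx': -0.003, 'ry': 0.476, 'rz': 0.001}
{'dx': 0.496, 'dy': -0.544, 'dz': 0.086, 'rx': -0.003, 'ry': 0.476, 'rz': 0.001}
```

Request:
jog_arm([
  {"dx":0.48,"dy":-0.54,"dz":-0.14,"rx":0,"ry":0.475,"rz":0,"gripper":-0.1},
  {"dx":0.49,"dy":-0.54,"dz":-0.11,"rx":0,"ry":0.475,"rz":0,"gripper":-0.1},
  {"dx":0.5,"dy":-0.54,"dz":-0.08,"rx":0,"ry":0.475,"rz":0,"gripper":-0.1},
  {"dx":0.5,"dy":-0.54,"dz":-0.05,"rx":0,"ry":0.475,"rz":0,"gripper":-0.1},
  {"dx":0.5,"dy":-0.54,"dz":-0.01,"rx":0,"ry":0.475,"rz":0,"gripper":-0.1},
  {"dx":0.5,"dy":-0.54,"dz":0.02,"rx":0,"ry":0.475,"rz":0,"gripper":-0.1},
  {"dx":0.5,"dy":-0.54,"dz":0.05,"rx":0,"ry":0.475,"rz":0,"gripper":-0.1},
  {"dx":0.5,"dy":-0.54,"dz":0.09,"rx":0,"ry":0.475,"rz":0,"gripper":-0.1},
  {"dx":0,"dy":0,"dz":0,"rx":0,"ry":0,"rz":0,"gripper":-0.1},
  {"dx":0,"dy":0,"dz":0,"rx":0,"ry":0,"rz":0,"gripper":-0.1},
], grip_force=30)

```text
t: 6.3
ee_pos: [540.1, 108.2, 126.3]
eef_rot: [-0.052, 0.947, 0.191, 0.255]
force: [0.2, -0.2, -0.1]
width: 42.1
gripper_force: 30.7
```

Run:
```python
from h import *
P,Rt,p,im=shot('w6'); print(P,Rt.as_matrix().round(3)[:,0],target(YAW,TILT).as_matrix()[:,0],arm.observe()['width'],arm.observe()['joints'].round(2))
print(proj(p,[SEAT,P],True))
cv2.imwrite('pics/w6c.png',cv2.resize(im[20:320,180:450],None,fx=2,fy=2,interpolation=cv2.INTER_CUBIC))
```

```text
[540.14959252 108.23602306 126.25451451] [0.798 0.334 0.502] [0.79603555 0.33281143 0.50553334] 41.92876782865103 [-0.72  0.14  0.54  2.3  -0.72  0.26 -0.72]
[[309.8529746  118.6792983 ]
 [312.60584193 254.7699648 ]]
```

View pics/w6c.png

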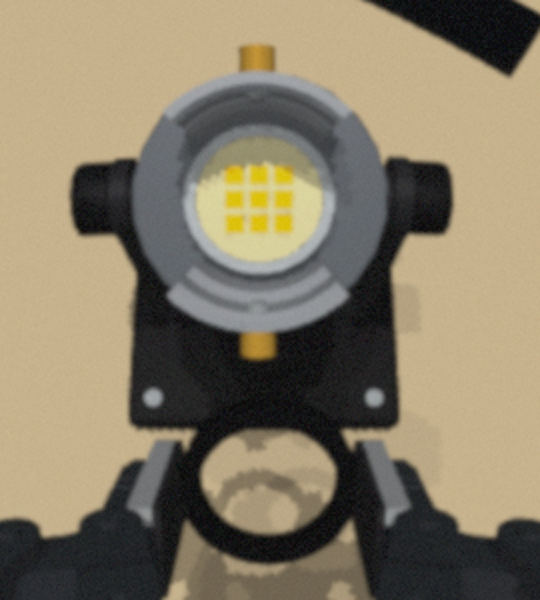

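The crop shows the seat LEDs centred at (309.5,120), the wall's outer rim from row 56 to row 186, springs at (308,49) and (309,193), and the held spacer's hole centred near (314.5,260).

Run:
```python
from h import *
import pickle
P,Rt=cur(); p=viewer.camera_params('wrist'); im=cv2.imread('pics/w6.png')
h=cv2.cvtColor(im,cv2.COLOR_BGR2HSV)
m=((h[:,:,0]>8)&(h[:,:,0]<35)&(h[:,:,1]>170)&(h[:,:,2]>120)).astype(np.uint8); m[:90]=0;m[150:]=0;m[:,:280]=0;m[:,340:]=0
ys,xs=np.nonzero(m); led=((xs.min()+xs.max())/2,(ys.min()+ys.max())/2); print('led',led,xs.mean(),ys.mean(),xs.min(),xs.max(),ys.min(),ys.max())
V=h[:,:,2]; n,l,st,ce=cv2.connectedComponentsWithStats((V>52).astype(np.uint8),connectivity=4); k=l[262,314]; c=blobs(l==k)[0]; (u,v),ab,_=cv2.fitEllipse(c); print('hole',u,v,ab,st[k])
rs=[ray(p,*led,True)]
for n,uv in (('w2',(310.5,193.1)),('w3',(310.56,109.8))): rs.append(ray(pickle.load(open(n+'.pkl','rb'))[2],*uv,True))
X=tri(rs); print('LED',X,[np.linalg.norm(np.cross(X-o,d)) for o,d in rs])
T=lambda X:Rt.inv().apply(X-P)
print('LED tool',T(X))
o,d=[rs[0][0],rs[0][1]]; o,d=T(o),Rt.inv().apply(d); print('LED tool at seat z=25',o+d*(25-o[2])/d[2])
o,d=ray(p,u,v,True); o,d=T(o),Rt.inv().apply(d); print('hole tool',o+d*(-9.6-o[2])/d[2])
for t in (.49,.53,.57):
    Rm=target(YAW,t).as_matrix(); f=lambda x,z:X+Rm[:,0]*x-Rm[:,2]*z
    print(t,proj(p,[f(30,25),f(-30,25),f(0,0)],True).round(1).tolist())
```

```text
led (np.float64(309.0), np.float64(119.0)) 309.369168356998 119.31643002028397 293 325 103 135
hole 313.7861633300781 259.820068359375 (53.97645568847656, 68.64291381835938) [ 279  234   70   54 2990]
LED [604.0810753  136.50269168 139.42340307] [np.float64(0.39422852776107664), np.float64(0.2148737321537828), np.float64(0.6027189755132298)]
LED tool [66.65325741 -2.30498262 23.94901775]
LED tool at seat z=25 [66.73658124 -1.94227307 25.        ]
hole tool [ 1.98163744  0.62897782 -9.6       ]
0.49 [[307.1, 53.7], [307.4, 183.4], [308.3, 119.2]]
0.53 [[307.0, 55.2], [307.4, 184.9], [308.3, 119.2]]
0.57 [[306.9, 57.0], [307.5, 186.3], [308.3, 119.2]]
```

Request:
jog_arm([
  {"dx":0,"dy":0,"dz":0,"rx":0,"ry":0.14,"rz":0,"gripper":-0.1},
  {"dx":0,"dy":0,"dz":-0.375,"rx":0,"ry":0,"rz":0,"gripper":-0.1},
  {"dx":0.535,"dy":-0.03,"dz":0,"rx":0,"ry":0,"rz":0,"gripper":-0.1},
  {"dx":0.535,"dy":-0.03,"dz":0,"rx":0,"ry":0,"rz":0,"gripper":-0.1},
  {"dx":0.535,"dy":-0.006,"dz":0,"rx":0,"ry":0,"rz":0,"gripper":-0.1},
  {"dx":0,"dy":0,"dz":0,"rx":0,"ry":0,"rz":0,"gripper":-0.1},
  {"dx":0,"dy":0,"dz":0,"rx":0,"ry":0,"rz":0,"gripper":-0.1},
  {"dx":0,"dy":0,"dz":0,"rx":0,"ry":0,"rz":0,"gripper":-0.1},
], grip_force=30)

```text
t: 7.15
ee_pos: [582.0, 127.7, 172.3]
eef_rot: [-0.054, 0.944, 0.189, 0.264]
force: [-0.5, 0.3, -0.8]
width: 41.8
gripper_force: 30.7
```

```bash
cat > ins.py <<'E'
from h import *
# reference tool pose: at w6 the held-spacer placing offset
Pw6=np.array([540.1496,108.236,126.2545])
def where():
    P,Rt=cur(); z=Rt.as_matrix()[:,2]; print('tilt',np.arcsin(Rt.as_matrix()[2,0]),'yaw',np.arctan2(Rt.as_matrix()[1,0],Rt.as_matrix()[0,0]),'seat in tool (cam)',Rt.inv().apply(np.array([604.08,136.5,139.42])-P).round(2)); return P,Rt
E
python3 - <<'E'
from ins import *
P,Rt=where()
print('moved in tool axes',Rt.inv().apply(P-Pw6),arm.observe()['joints'].round(2))
p=viewer.camera_params('wrist')
E
```

```text
tilt 0.5455296768477187 yaw 0.3945203154475489 seat in tool (cam) [ 3.22  0.47 40.42]
moved in tool axes [ 63.35356632  -1.91986652 -15.41477778] [-0.83  0.14  0.64  2.18 -0.55  0.35 -0.92]
```

Request:
jog_arm([
  {"dx":0.023,"dy":-0.013,"dz":0,"rx":0,"ry":0,"rz":0,"gripper":-0.1},
  {"dx":0,"dy":0,"dz":0.25,"rx":0,"ry":0,"rz":0,"gripper":-0.1},
  {"dx":0,"dy":0,"dz":0.15,"rx":0,"ry":0,"rz":0,"gripper":-0.1},
  {"dx":0,"dy":0,"dz":0,"rx":0,"ry":0,"rz":0,"gripper":-0.1},
  {"dx":0,"dy":0,"dz":0,"rx":0,"ry":0,"rz":0,"gripper":-0.1},
], grip_force=30)

```text
t: 7.65
ee_pos: [591.4, 132.6, 160.4]
eef_rot: [-0.054, 0.944, 0.189, 0.265]
force: [-0.4, -1.1, -0.2]
width: 41.8
gripper_force: 30.7
```

Run:
```python
from ins import *
P,Rt=where()
print('moved in tool axes',Rt.inv().apply(P-Pw6),arm.observe()['force'])
P,Rt,p,im=shot('w7')
cv2.imwrite('pics/w7c.png',cv2.resize(im[150:330,200:430],None,fx=3,fy=3,interpolation=cv2.INTER_CUBIC))
```

```text
tilt 0.5478511620654545 yaw 0.3953881941123097 seat in tool (cam) [ 0.38  1.33 24.76]
moved in tool axes [66.13413605 -2.72871078  0.40734601] [-0.36756174 -1.05992396 -0.19637908]
```

View pics/w7c.png

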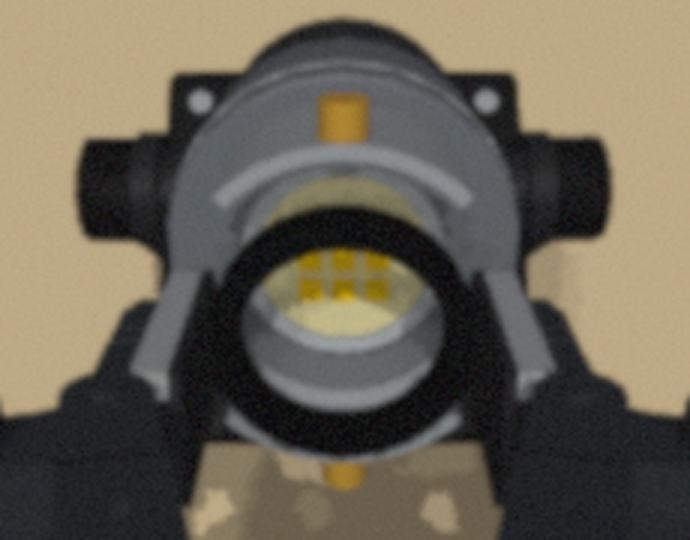

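The crop shows the spacer in the mouth, with hole, LEDs and rim all on column ~314.4. The upper outer rim is at row 198.7 and the lower one at about row 303, so I check the slope (x) offset from these edges.

```bash
cat >> h.py <<'E'
def avg(k=8):
    Ps=[];Rs=[]
    for i in range(k):
        P,Rt=cur(); Ps.append(P); Rs.append(Rt); viewer.snapshot('wrist')
    return np.mean(Ps,0),R.concatenate(Rs).mean(),np.std(Ps,0)
def intool(p,P,Rt,u,v,z):
    o,d=ray(p,u,v,True); o,d=Rt.inv().apply(o-P),Rt.inv().apply(d); return o+d*(z-o[2])/d[2]
E
python3 - <<'E'
from ins import *
P,Rt,sd=avg(6); print(P,sd,'moved',Rt.inv().apply(P-Pw6),Rt.inv().apply(np.array([604.08,136.5,139.42])-P).round(2))
P,Rt=cur(); p=viewer.camera_params('wrist'); im=cv2.imread('pics/w7.png')
for z in (-1,1):
  a,b=intool(p,P,Rt,314.3,198.7,z),intool(p,P,Rt,314.3,303.3,z); print('rim',a,b,(a+b)/2)
print('outer spacer',intool(p,P,Rt,314,150+207/3,-9.6),intool(p,P,Rt,314,150+453/3,-9.6))
V=cv2.cvtColor(im,cv2.COLOR_BGR2HSV)[:,:,2]
print('col 314 V',V[185:320,314].tolist())
E
```

```text
[591.75711314 132.88788178 160.9121372 ] [0.09628148 0.15698402 0.12403221] moved [66.81327012 -2.85119668  0.24518932] [-0.33  1.48 24.99]
rim [29.89471862  0.87582569 -1.        ] [-29.57438947   0.87345511  -1.        ] [ 0.16016458  0.8746404  -1.        ]
rim [29.32759353  0.875549    1.        ] [-30.98431149   0.87314482   1.        ] [-0.82835898  0.87434691  1.        ]
outer spacer [22.75686822  0.73930515 -9.6       ] [-22.04612921   0.72116239  -9.6       ]
col 314 V [166, 175, 176, 177, 175, 176, 174, 175, 174, 172, 172, 166, 158, 148, 141, 146, 146, 139, 122, 111, 95, 90, 89, 97, 119, 131, 134, 137, 133, 129, 124, 118, 104, 75, 41, 19, 16, 29, 16, 19, 25, 26, 23, 14, 16, 15, 28, 64, 110, 139, 152, 145, 146, 145, 145, 138, 135, 137, 136, 136, 136, 142, 165, 184, 192, 194, 192, 189, 191, 190, 192, 190, 190, 190, 189, 185, 172, 156, 156, 159, 156, 146, 130, 109, 102, 105, 107, 103, 102, 105, 104, 106, 106, 106, 114, 130, 142, 146, 145, 137, 122, 95, 58, 33, 24, 14, 12, 13, 22, 19, 15, 10, 22, 22, 20, 28, 43, 69, 106, 140, 157, 162, 163, 163, 163, 164, 160, 148, 127, 109, 108, 104, 107, 107, 106]
```

Run:
```python
from ins import *
from scipy.optimize import least_squares
P,Rt=cur(); p=viewer.camera_params('wrist')
def row(x,z): return proj(p,P+Rt.apply([x,0.7,z]),True)[0,1]
obs=[219,232.6,287.,301.3]
im=cv2.imread('pics/w7.png'); V=cv2.cvtColor(im,cv2.COLOR_BGR2HSV)[:,:,2].astype(int)
def f(q):
    xc,t=q; return np.array([row(xc+22,t+8),row(xc+17,t),row(xc-17,t+8),row(xc-22,t)])-obs
for q0 in ([1,-9.6],):
    r=least_squares(f,q0); print(r.x,r.fun)
print(f([0,-9.6]),f([1,-9.6]))
for c in (294,300,306,322,328,334): print(c,V[192:206,c].tolist(),'|',V[292:314,c].tolist())
```

```text
[-2.77591823 -6.47238112] [-0.81732878  1.17011608 -1.0183887   0.56060785]
[-4.10712431 -1.82547401 -2.32725573 -0.3727893 ] [-6.08582524 -3.84637086 -3.92648087 -1.95634117]
294 [106, 106, 104, 103, 104, 105, 105, 109, 116, 130, 140, 145, 146, 139] | [23, 18, 16, 19, 32, 44, 68, 92, 118, 142, 153, 150, 149, 147, 143, 140, 128, 112, 110, 106, 105, 107]
300 [107, 106, 105, 106, 107, 107, 112, 124, 137, 145, 144, 144, 134, 120] | [18, 21, 17, 21, 26, 10, 30, 52, 85, 113, 138, 150, 158, 159, 158, 159, 152, 146, 132, 114, 109, 111]
306 [123, 124, 124, 125, 120, 115, 120, 134, 140, 146, 143, 136, 120, 103] | [10, 19, 18, 21, 13, 20, 10, 18, 38, 77, 106, 125, 131, 145, 148, 152, 152, 149, 143, 125, 114, 117]
322 [119, 118, 117, 117, 112, 113, 125, 133, 143, 144, 143, 136, 115, 101] | [17, 10, 25, 24, 11, 19, 12, 29, 44, 81, 109, 118, 116, 109, 104, 107, 106, 109, 110, 105, 107, 104]
328 [104, 106, 107, 104, 104, 104, 113, 125, 140, 147, 143, 146, 143, 124] | [20, 22, 15, 14, 20, 29, 31, 48, 80, 103, 110, 110, 106, 106, 107, 106, 110, 109, 105, 106, 104, 105]
334 [103, 102, 103, 105, 105, 105, 105, 108, 112, 127, 140, 143, 145, 143] | [14, 15, 16, 18, 32, 62, 96, 118, 118, 115, 108, 106, 109, 112, 118, 120, 114, 108, 107, 105, 109, 107]
```

Request:
jog_arm([
  {"dx":0.018,"dy":0.005,"dz":0.1,"rx":0,"ry":0,"rz":0,"gripper":-0.1},
  {"dx":0,"dy":0,"dz":0.1,"rx":0,"ry":0,"rz":0,"gripper":-0.1},
  {"dx":0,"dy":0,"dz":0.1,"rx":0,"ry":0,"rz":0,"gripper":-0.1},
  {"dx":0,"dy":0,"dz":0,"rx":0,"ry":0,"rz":0,"gripper":-0.1},
], grip_force=30)

```text
t: 8.4
ee_pos: [598.1, 135.6, 150.0]
eef_rot: [-0.054, 0.944, 0.19, 0.265]
force: [-0.6, 0.4, -0.0]
width: 42.4
gripper_force: 30.7
```

Request:
jog_arm([
  {"dx":0,"dy":0,"dz":0.1,"rx":0,"ry":0,"rz":0,"gripper":-0.1},
  {"dx":0,"dy":0,"dz":0.05,"rx":0,"ry":0,"rz":0,"gripper":-0.1},
  {"dx":0,"dy":0,"dz":0,"rx":0,"ry":0,"rz":0,"gripper":-0.1},
], grip_force=30)

```text
t: 8.7
ee_pos: [601.1, 136.7, 145.3]
eef_rot: [-0.054, 0.944, 0.19, 0.265]
force: [-0.3, 0.5, 0.1]
width: 42.6
gripper_force: 30.7
```

Request:
jog_arm([
  {"dx":0,"dy":0,"dz":0.05,"rx":0,"ry":0,"rz":0,"gripper":-0.1},
  {"dx":0,"dy":0,"dz":0.05,"rx":0,"ry":0,"rz":0,"gripper":-0.1},
  {"dx":0,"dy":0,"dz":0,"rx":0,"ry":0,"rz":0,"gripper":-0.1},
], grip_force=30)

```text
t: 9.0
ee_pos: [603.0, 137.6, 142.1]
eef_rot: [-0.054, 0.944, 0.19, 0.265]
force: [-0.4, 0.5, -0.0]
width: 42.0
gripper_force: 30.7
```

Request:
jog_arm([
  {"dx":0,"dy":0,"dz":0.04,"rx":0,"ry":0,"rz":0,"gripper":-0.1},
  {"dx":0,"dy":0,"dz":0,"rx":0,"ry":0,"rz":0,"gripper":-0.1},
], grip_force=30)

```text
t: 9.2
ee_pos: [603.8, 137.9, 140.8]
eef_rot: [-0.054, 0.944, 0.19, 0.265]
force: [-0.1, -0.2, 0.0]
width: 42.3
gripper_force: 30.7
```

Request:
jog_arm([
  {"dx":0,"dy":0,"dz":0.025,"rx":0,"ry":0,"rz":0,"gripper":-0.1},
  {"dx":0,"dy":0,"dz":0,"rx":0,"ry":0,"rz":0,"gripper":-0.1},
], grip_force=30)

```text
t: 9.4
ee_pos: [604.3, 138.1, 140.0]
eef_rot: [-0.054, 0.944, 0.19, 0.265]
force: [-0.5, 0.1, -0.4]
width: 42.0
gripper_force: 30.7
```

Request:
jog_arm([
  {"dx":0,"dy":0,"dz":0.025,"rx":0,"ry":0,"rz":0,"gripper":-0.1},
  {"dx":0,"dy":0,"dz":0,"rx":0,"ry":0,"rz":0,"gripper":-0.1},
], grip_force=30)

```text
t: 9.6
ee_pos: [604.7, 138.2, 139.6]
eef_rot: [-0.055, 0.944, 0.19, 0.265]
force: [-4.1, -2.5, 5.1]
width: 42.2
gripper_force: 31.2
```

Request:
jog_arm([
  {"dx":0,"dy":0,"dz":0.025,"rx":0,"ry":0,"rz":0,"gripper":-0.1},
  {"dx":0,"dy":0,"dz":0,"rx":0,"ry":0,"rz":0,"gripper":-0.1},
], grip_force=30)

```text
t: 9.8
ee_pos: [604.7, 138.2, 139.5]
eef_rot: [-0.056, 0.944, 0.189, 0.265]
force: [-12.6, -2.7, 16.0]
width: 42.2
gripper_force: 32.1
```

Request:
jog_arm([
  {"dx":0,"dy":0,"dz":-0.025,"rx":0,"ry":0,"rz":0,"gripper":-0.1},
  {"dx":0,"dy":0,"dz":0,"rx":0,"ry":0,"rz":0,"gripper":-0.1},
  {"dx":0,"dy":0,"dz":0,"rx":0,"ry":0,"rz":0,"gripper":0.25},
  {"dx":0,"dy":0,"dz":0,"rx":0,"ry":0,"rz":0,"gripper":0.3},
  {"dx":0,"dy":0,"dz":0,"rx":0,"ry":0,"rz":0,"gripper":0.3},
  {"dx":0,"dy":0,"dz":0,"rx":0,"ry":0,"rz":0,"gripper":0.3},
], grip_force=30)

```text
t: 10.4
ee_pos: [604.8, 138.4, 139.0]
eef_rot: [-0.054, 0.944, 0.19, 0.265]
force: [1.5, -0.2, 0.3]
width: 55.2
gripper_force: 0.0
```

Run:
```python
from ins import *
P,Rt,sd=avg(3); print(P.tolist(),Rt.as_quat().tolist(),sd,arm.observe()['force'],arm.observe()['width']); where()
```

```text
[604.7885901860324, 138.34001663819376, 139.06451139937312] [0.9437531361303115, 0.18974729174019261, 0.2652849422223375, -0.05431282308585357] [0.00739211 0.01261218 0.0178542 ] [0.56989638 0.56789987 0.48715013] 55.19061255388022
tilt 0.5484623452680295 yaw 0.3961339794790017 seat in tool (cam) [-0.98  1.4  -0.96]
```

Request:
jog_arm([
  {"dx":0,"dy":0,"dz":-0.2,"rx":0,"ry":0,"rz":0,"gripper":0.3},
  {"dx":0,"dy":0,"dz":-0.4,"rx":0,"ry":0,"rz":0,"gripper":0.3},
  {"dx":-0.8,"dy":0,"dz":-0.4,"rx":0,"ry":0,"rz":0,"gripper":0.3},
  {"dx":-0.8,"dy":0,"dz":0,"rx":0,"ry":0,"rz":0,"gripper":0.3},
  {"dx":0,"dy":0,"dz":0,"rx":0,"ry":0,"rz":0,"gripper":0.3},
  {"dx":0,"dy":0,"dz":0,"rx":0,"ry":0,"rz":0,"gripper":0.3},
], grip_force=30)

```text
t: 11.15
ee_pos: [534.9, 108.9, 139.9]
eef_rot: [-0.054, 0.944, 0.189, 0.265]
force: [0.5, 0.9, -0.3]
width: 55.4
gripper_force: 0.0
```

Run:
```python
from ins import *
P,Rt,p,im=shot('w8'); print(P,proj(p,[604.08,136.5,139.42],True))
cv2.imwrite('pics/w8c.png',cv2.resize(im[50:230,210:420],None,fx=3,fy=3,interpolation=cv2.INTER_CUBIC))
for r in plan(P,Rt,[582,-270.5,90],target(.396,0),10): print(r)
```

```text
[534.92415739 108.89120218 139.91532851] [[314.94207111 124.41040633]]
{'dx': -0.284, 'dy': 0.921, 'dz': -0.03, 'rx': -0.002, 'ry': -0.393, 'rz': 0.0}
{'dx': -0.285, 'dy': 0.921, 'dz': -0.014, 'rx': -0.002, 'ry': -0.393, 'rz': 0.0}
{'dx': -0.286, 'dy': 0.921, 'dz': 0.002, 'rx': -0.002, 'ry': -0.393, 'rz': 0.0}
{'dx': -0.285, 'dy': 0.921, 'dz': 0.018, 'rx': -0.002, 'ry': -0.393, 'rz': 0.0}
{'dx': -0.284, 'dy': 0.921, 'dz': 0.034, 'rx': -0.002, 'ry': -0.393, 'rz': 0.0}
{'dx': -0.281, 'dy': 0.921, 'dz': 0.049, 'rx': -0.002, 'ry': -0.393, 'rz': 0.0}
{'dx': -0.278, 'dy': 0.921, 'dz': 0.065, 'rx': -0.002, 'ry': -0.393, 'rz': 0.0}
{'dx': -0.274, 'dy': 0.921, 'dz': 0.08, 'rx': -0.002, 'ry': -0.393, 'rz': 0.0}
{'dx': -0.269, 'dy': 0.921, 'dz': 0.095, 'rx': -0.002, 'ry': -0.393, 'rz': 0.0}
{'dx': -0.264, 'dy': 0.921, 'dz': 0.11, 'rx': -0.002, 'ry': -0.393, 'rz': 0.0}
```

View pics/w8c.png

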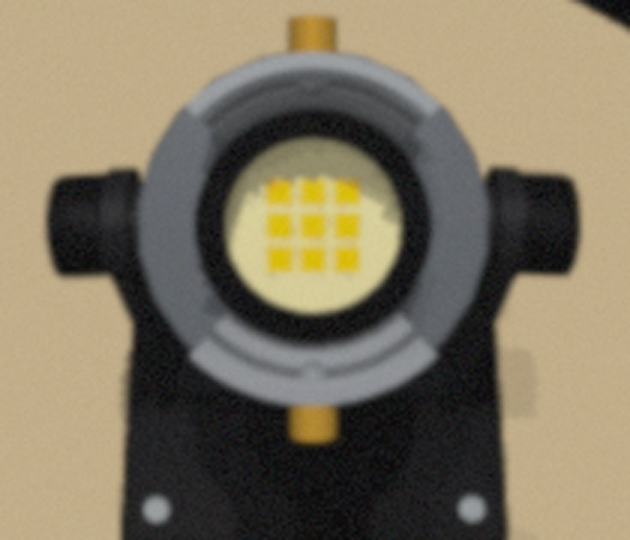

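The crop shows the spacer seated concentric and flat, hole centred on the LEDs at (314,125). I now work from numbers alone and move to the amber glass.

Request:
jog_arm([
  {"dx":-0.28,"dy":0.92,"dz":-0.03,"rx":0,"ry":-0.393,"rz":0,"gripper":0.4},
  {"dx":-0.285,"dy":0.92,"dz":-0.01,"rx":0,"ry":-0.393,"rz":0,"gripper":0.4},
  {"dx":-0.285,"dy":0.92,"dz":0,"rx":0,"ry":-0.393,"rz":0,"gripper":0.4},
  {"dx":-0.285,"dy":0.92,"dz":0.02,"rx":0,"ry":-0.393,"rz":0,"gripper":0.4},
  {"dx":-0.285,"dy":0.92,"dz":0.03,"rx":0,"ry":-0.393,"rz":0,"gripper":0.4},
  {"dx":-0.28,"dy":0.92,"dz":0.05,"rx":0,"ry":-0.393,"rz":0,"gripper":0.4},
  {"dx":-0.28,"dy":0.92,"dz":0.065,"rx":0,"ry":-0.393,"rz":0,"gripper":0.4},
  {"dx":-0.275,"dy":0.92,"dz":0.08,"rx":0,"ry":-0.393,"rz":0,"gripper":0.4},
  {"dx":-0.27,"dy":0.92,"dz":0.095,"rx":0,"ry":-0.393,"rz":0,"gripper":0.4},
  {"dx":-0.265,"dy":0.92,"dz":0.11,"rx":0,"ry":-0.393,"rz":0,"gripper":0.4},
], grip_force=30)

```text
t: 12.2
ee_pos: [584.6, -271.6, 89.9]
eef_rot: [0.0, 0.98, 0.198, -0.001]
force: [0.5, -0.0, 0.8]
width: 59.9
gripper_force: 0.0
```

Request:
jog_arm([
  {"dx":0,"dy":0,"dz":0,"rx":0,"ry":0,"rz":0,"gripper":0.4},
  {"dx":0,"dy":0,"dz":0,"rx":0,"ry":0,"rz":0,"gripper":0.4},
  {"dx":0,"dy":0,"dz":0,"rx":0,"ry":0,"rz":0,"gripper":0.4},
], grip_force=30)

```text
t: 12.5
ee_pos: [583.2, -268.8, 89.8]
eef_rot: [-0.001, 0.98, 0.198, 0.0]
force: [0.5, 0.2, -0.2]
width: 60.0
gripper_force: 0.0
```

```bash
cat >> h.py <<'E'
def amber(im,lo=(230,130),hi=(400,330)):
    h=cv2.cvtColor(im,cv2.COLOR_BGR2HSV); m=((h[:,:,0]<22)&(h[:,:,1]>150)&(h[:,:,2]>90)).astype(np.uint8); z=np.zeros_like(m); z[lo[1]:hi[1],lo[0]:hi[0]]=m[lo[1]:hi[1],lo[0]:hi[0]]; return blobs(z,100)
E
python3 - <<'E'
from h import *
P,Rt,p,im=shot('w9'); print(P,Rt.as_matrix()[2].round(4),arm.observe()['width'])
for c in amber(im):
    (u,v),ab,_=cv2.fitEllipse(c); X=plane(p,u,v,8,True); print((u,v),ab,X,'tool',Rt.inv().apply(X-P))
E
```

```text
[ 583.2289924  -268.76343419   89.75090003] [ 5.0e-04 -2.6e-03 -1.0e+00] 59.92788758704512
(315.5936279296875, 208.907470703125) (54.843284606933594, 56.952144622802734) [ 582.75713752 -270.77921742    8.        ] tool [-1.2615839   1.88770143 81.74558504]
```

Request:
jog_arm([
  {"dx":-0.048,"dy":0.035,"dz":0.7,"rx":0,"ry":0,"rz":0,"gripper":0.3},
  {"dx":0,"dy":0,"dz":0.7,"rx":0,"ry":0,"rz":0,"gripper":0.25},
  {"dx":0,"dy":0,"dz":0.5,"rx":0,"ry":0,"rz":0,"gripper":0.25},
  {"dx":0,"dy":0,"dz":0.25,"rx":0,"ry":0,"rz":0,"gripper":0.2},
  {"dx":0,"dy":0,"dz":0.05,"rx":0,"ry":0,"rz":0,"gripper":0.2},
  {"dx":0,"dy":0,"dz":0.03,"rx":0,"ry":0,"rz":0,"gripper":0.2},
  {"dx":0,"dy":0,"dz":0,"rx":0,"ry":0,"rz":0,"gripper":0.2},
  {"dx":0,"dy":0,"dz":0,"rx":0,"ry":0,"rz":0,"gripper":0.2},
], grip_force=30)

```text
t: 13.35
ee_pos: [582.0, -272.2, 1.8]
eef_rot: [-0.0, 0.98, 0.197, 0.001]
force: [0.1, -0.9, -0.9]
width: 51.2
gripper_force: 0.0
```

Run:
```python
from h import *
P,Rt,p,im=shot('w10'); print(P,Rt.as_matrix()[2].round(4),arm.observe()['force'])
print('w9 glass in tool',Rt.inv().apply(np.array([582.757,-270.779,8])-P))
```

```text
[ 582.00149845 -272.21822748    1.8248963 ] [ 1.4e-03 -7.0e-04 -1.0e+00] [ 0.59620801 -0.1377852   0.01184659]
w9 glass in tool [ 1.2620974  -1.03876883 -6.17269256]
```

Request:
jog_arm([
  {"dx":0.015,"dy":-0.01,"dz":0.035,"rx":0,"ry":0,"rz":0,"gripper":0.2},
  {"dx":0,"dy":0,"dz":0,"rx":0,"ry":0,"rz":0,"gripper":0.2},
  {"dx":0,"dy":0,"dz":0,"rx":0,"ry":0,"rz":0,"gripper":-0.1},
  {"dx":0,"dy":0,"dz":0,"rx":0,"ry":0,"rz":0,"gripper":-0.1},
  {"dx":0,"dy":0,"dz":0,"rx":0,"ry":0,"rz":0,"gripper":-0.1},
  {"dx":0,"dy":0,"dz":0,"rx":0,"ry":0,"rz":0,"gripper":-0.1},
], grip_force=30)

```text
t: 14.0
ee_pos: [582.5, -272.4, 0.4]
eef_rot: [0.0, 0.98, 0.197, 0.001]
force: [-0.4, -1.5, 4.9]
width: 41.9
gripper_force: 33.3
```

Run:
```python
from h import *
P,Rt,p,im=shot('w11'); s=arm.observe(); print(P,s['force'],s['width'],s['gripper_force'])
```

```text
[ 5.82520068e+02 -2.72390649e+02  4.43084420e-01] [-0.64379606 -0.26305566  5.42520028] 42.28479985344099 33.273951170941416
```

Request:
jog_arm([
  {"dx":0,"dy":0,"dz":-0.25,"rx":0,"ry":0,"rz":0,"gripper":-0.1},
  {"dx":0,"dy":0,"dz":-0.9,"rx":0,"ry":0,"rz":0,"gripper":-0.1},
  {"dx":0,"dy":0,"dz":-0.9,"rx":0,"ry":0,"rz":0,"gripper":-0.1},
  {"dx":0,"dy":0,"dz":-0.9,"rx":0,"ry":0,"rz":0,"gripper":-0.1},
  {"dx":0,"dy":0,"dz":0,"rx":0,"ry":0,"rz":0,"gripper":-0.1},
  {"dx":0,"dy":0,"dz":0,"rx":0,"ry":0,"rz":0,"gripper":-0.1},
  {"dx":0,"dy":0,"dz":0,"rx":0,"ry":0,"rz":0,"gripper":-0.1},
], grip_force=30)

```text
t: 14.75
ee_pos: [580.9, -270.4, 116.0]
eef_rot: [-0.002, 0.98, 0.197, -0.001]
force: [0.8, 0.6, -0.5]
width: 41.8
gripper_force: 30.6
```

Run:
```python
from h import *
P,Rt,p,im=shot('w12'); s=arm.observe(); print(P,s['width'],s['gripper_force'])
for c in amber(im): print('amber',cv2.boundingRect(c),cv2.fitEllipse(c)[:2])
for r in plan(P,Rt,[579.2,127.5,184.8],target(.396,.548),12): print(r)
# spacer outer extents in w5 for comparison, col 314
V=cv2.cvtColor(cv2.imread('pics/w5.png'),cv2.COLOR_BGR2HSV)[:,:,2]; b=np.nonzero(V[200:320,314]<55)[0]+200; print('spacer w5 rows',b.min(),b.max())
```

```text
[ 580.85006939 -270.44958946  115.99504312] 41.98680360596335 30.58546006679535
amber (270, 217, 89, 82) ((313.7010192871094, 257.909423828125), (80.44385528564453, 88.7471923828125))
{'dx': 0.318, 'dy': -0.766, 'dz': -0.141, 'rx': -0.003, 'ry': 0.328, 'rz': 0.0}
{'dx': 0.324, 'dy': -0.766, 'dz': -0.126, 'rx': -0.003, 'ry': 0.328, 'rz': 0.0}
{'dx': 0.329, 'dy': -0.766, 'dz': -0.111, 'rx': -0.003, 'ry': 0.328, 'rz': 0.0}
{'dx': 0.334, 'dy': -0.766, 'dz': -0.097, 'rx': -0.003, 'ry': 0.328, 'rz': 0.0}
{'dx': 0.338, 'dy': -0.766, 'dz': -0.081, 'rx': -0.003, 'ry': 0.328, 'rz': 0.0}
{'dx': 0.341, 'dy': -0.766, 'dz': -0.066, 'rx': -0.003, 'ry': 0.328, 'rz': 0.0}
{'dx': 0.344, 'dy': -0.766, 'dz': -0.051, 'rx': -0.003, 'ry': 0.328, 'rz': 0.0}
{'dx': 0.346, 'dy': -0.766, 'dz': -0.035, 'rx': -0.003, 'ry': 0.328, 'rz': 0.0}
{'dx': 0.347, 'dy': -0.766, 'dz': -0.02, 'rx': -0.003, 'ry': 0.328, 'rz': 0.0}
{'dx': 0.348, 'dy': -0.766, 'dz': -0.004, 'rx': -0.003, 'ry': 0.328, 'rz': 0.0}
{'dx': 0.347, 'dy': -0.766, 'dz': 0.011, 'rx': -0.003, 'ry': 0.328, 'rz': 0.0}
{'dx': 0.347, 'dy': -0.766, 'dz': 0.027, 'rx': -0.003, 'ry': 0.328, 'rz': 0.0}
spacer w5 rows 219 300
```

Request:
jog_arm([
  {"dx":0.31,"dy":-0.766,"dz":-0.14,"rx":0,"ry":0.328,"rz":0,"gripper":-0.1},
  {"dx":0.32,"dy":-0.766,"dz":-0.126,"rx":0,"ry":0.328,"rz":0,"gripper":-0.1},
  {"dx":0.33,"dy":-0.766,"dz":-0.11,"rx":0,"ry":0.328,"rz":0,"gripper":-0.1},
  {"dx":0.334,"dy":-0.766,"dz":-0.097,"rx":0,"ry":0.328,"rz":0,"gripper":-0.1},
  {"dx":0.338,"dy":-0.766,"dz":-0.08,"rx":0,"ry":0.328,"rz":0,"gripper":-0.1},
  {"dx":0.34,"dy":-0.766,"dz":-0.066,"rx":0,"ry":0.328,"rz":0,"gripper":-0.1},
  {"dx":0.344,"dy":-0.766,"dz":-0.05,"rx":0,"ry":0.328,"rz":0,"gripper":-0.1},
  {"dx":0.346,"dy":-0.766,"dz":-0.035,"rx":0,"ry":0.328,"rz":0,"gripper":-0.1},
  {"dx":0.347,"dy":-0.766,"dz":-0.02,"rx":0,"ry":0.328,"rz":0,"gripper":-0.1},
  {"dx":0.348,"dy":-0.766,"dz":-0.005,"rx":0,"ry":0.328,"rz":0,"gripper":-0.1},
], grip_force=30)

```text
t: 15.8
ee_pos: [578.7, 61.2, 173.4]
eef_rot: [-0.046, 0.955, 0.192, 0.222]
force: [-0.1, 0.3, -0.4]
width: 41.9
gripper_force: 30.6
```

Request:
jog_arm([
  {"dx":0.347,"dy":-0.766,"dz":0.01,"rx":0,"ry":0.328,"rz":0,"gripper":-0.1},
  {"dx":0.347,"dy":-0.766,"dz":0.027,"rx":0,"ry":0.328,"rz":0,"gripper":-0.1},
  {"dx":0,"dy":0,"dz":0,"rx":0,"ry":0,"rz":0,"gripper":-0.1},
  {"dx":0,"dy":0,"dz":0,"rx":0,"ry":0,"rz":0,"gripper":-0.1},
  {"dx":0,"dy":0,"dz":0,"rx":0,"ry":0,"rz":0,"gripper":-0.1},
  {"dx":0,"dy":0,"dz":0,"rx":0,"ry":0,"rz":0,"gripper":-0.1},
], grip_force=30)

```text
t: 16.4
ee_pos: [579.8, 124.6, 185.8]
eef_rot: [-0.054, 0.944, 0.189, 0.266]
force: [-0.2, -0.1, -0.0]
width: 42.1
gripper_force: 30.6
```

```bash
cat >> ins.py <<'E'
REF=np.array([604.7,138.2,139.6]) # TCP when spacer touched the seat
def err(dx=0,k=4):
    P,Rt,sd=avg(k); Rg=target(.396,.548); print('sd',sd.round(2),'seat-contact ref in tool',(Rt.inv().apply(REF-P)+[dx,0,0]).round(2),'rot err (units of 8deg)',(np.degrees((Rt.inv()*Rg).as_rotvec())/8).round(3),arm.observe()['force'].round(1))
E
python3 -c "
from ins import *
err(-.4)"
```

```text
sd [0.02 0.19 0.09] seat-contact ref in tool [-0.55 -2.72 54.17] rot err (units of 8deg) [-0.006 -0.007 -0.012] [-0.6 -0.1 -0.3]
```

Request:
jog_arm([
  {"dx":-0.014,"dy":-0.068,"dz":0,"rx":0,"ry":-0.005,"rz":-0.01,"gripper":-0.1},
  {"dx":0,"dy":0,"dz":0.35,"rx":0,"ry":0,"rz":0,"gripper":-0.1},
  {"dx":0,"dy":0,"dz":0,"rx":0,"ry":0,"rz":0,"gripper":-0.1},
  {"dx":0,"dy":0,"dz":0,"rx":0,"ry":0,"rz":0,"gripper":-0.1},
  {"dx":0,"dy":0,"dz":0,"rx":0,"ry":0,"rz":0,"gripper":-0.1},
  {"dx":0,"dy":0,"dz":0,"rx":0,"ry":0,"rz":0,"gripper":-0.1},
], grip_force=30)

```text
t: 17.2
ee_pos: [584.9, 131.2, 174.3]
eef_rot: [-0.054, 0.944, 0.19, 0.266]
force: [-0.7, 0.7, -0.7]
width: 42.2
gripper_force: 30.6
```

```bash
python3 -c "
from ins import *
err(-.4)"
```

```text
sd [0.03 0.07 0.06] seat-contact ref in tool [-0.6   1.44 40.53] rot err (units of 8deg) [-0.018 -0.01   0.009] [ 1.  -0.  -0.6]
```

Request:
jog_arm([
  {"dx":-0.015,"dy":0.03,"dz":0.1,"rx":-0.01,"ry":-0.01,"rz":0,"gripper":-0.1},
  {"dx":0,"dy":0,"dz":0,"rx":0,"ry":0,"rz":0,"gripper":-0.1},
  {"dx":0,"dy":0,"dz":0,"rx":0,"ry":0,"rz":0,"gripper":-0.1},
  {"dx":0,"dy":0,"dz":0,"rx":0,"ry":0,"rz":0,"gripper":-0.1},
], grip_force=30)

```text
t: 17.8
ee_pos: [586.7, 130.8, 170.1]
eef_rot: [-0.053, 0.944, 0.19, 0.265]
force: [0.2, -0.3, -1.3]
width: 41.9
gripper_force: 30.6
```

```bash
python3 -c "
from ins import *
err(-.4)"
```

```text
sd [0.01 0.03 0.03] seat-contact ref in tool [ 0.33  0.14 36.2 ] rot err (units of 8deg) [-0.006  0.005  0.01 ] [ 0.2  0.5 -0.6]
```

Request:
jog_arm([
  {"dx":0.005,"dy":0.003,"dz":0.1,"rx":0,"ry":0,"rz":0,"gripper":-0.1},
  {"dx":0,"dy":0,"dz":0.1,"rx":0,"ry":0,"rz":0,"gripper":-0.1},
  {"dx":0,"dy":0,"dz":0.1,"rx":0,"ry":0,"rz":0,"gripper":-0.1},
  {"dx":0,"dy":0,"dz":0.05,"rx":0,"ry":0,"rz":0,"gripper":-0.1},
  {"dx":0,"dy":0,"dz":0,"rx":0,"ry":0,"rz":0,"gripper":-0.1},
], grip_force=30)

```text
t: 18.5
ee_pos: [593.6, 133.5, 157.8]
eef_rot: [-0.053, 0.944, 0.19, 0.265]
force: [0.0, 0.3, 0.0]
width: 42.2
gripper_force: 30.6
```

```bash
python3 -c "
from ins import *
err(-.4,3)"
```

```text
sd [0.03 0.02 0.17] seat-contact ref in tool [ 0.34 -0.06 21.97] rot err (units of 8deg) [-0.005  0.008  0.009] [ 0.  -0.6 -0.4]
```

Request:
jog_arm([
  {"dx":0.005,"dy":0,"dz":0.08,"rx":0,"ry":0,"rz":0,"gripper":-0.1},
  {"dx":0,"dy":0,"dz":0.08,"rx":0,"ry":0,"rz":0,"gripper":-0.1},
  {"dx":0,"dy":0,"dz":0.08,"rx":0,"ry":0,"rz":0,"gripper":-0.1},
  {"dx":0,"dy":0,"dz":0,"rx":0,"ry":0,"rz":0,"gripper":-0.1},
], grip_force=30)

```text
t: 19.05
ee_pos: [598.3, 135.7, 149.6]
eef_rot: [-0.053, 0.944, 0.19, 0.265]
force: [-0.6, 0.4, -0.7]
width: 42.2
gripper_force: 30.6
```

Request:
jog_arm([
  {"dx":0,"dy":0,"dz":0.04,"rx":0,"ry":0,"rz":0,"gripper":-0.1},
  {"dx":0,"dy":0,"dz":0,"rx":0,"ry":0,"rz":0,"gripper":-0.1},
], grip_force=30)

```text
t: 19.25
ee_pos: [599.1, 135.9, 148.7]
eef_rot: [-0.053, 0.944, 0.19, 0.265]
force: [0.3, 0.8, -1.0]
width: 41.9
gripper_force: 30.6
```

Request:
jog_arm([
  {"dx":0,"dy":0,"dz":0.03,"rx":0,"ry":0,"rz":0,"gripper":-0.1},
  {"dx":0,"dy":0,"dz":0,"rx":0,"ry":0,"rz":0,"gripper":-0.1},
], grip_force=30)

```text
t: 19.45
ee_pos: [599.7, 136.2, 147.8]
eef_rot: [-0.053, 0.944, 0.19, 0.265]
force: [0.2, -0.0, -0.6]
width: 42.0
gripper_force: 30.6
```

Request:
jog_arm([
  {"dx":0,"dy":0,"dz":0.025,"rx":0,"ry":0,"rz":0,"gripper":-0.1},
  {"dx":0,"dy":0,"dz":0,"rx":0,"ry":0,"rz":0,"gripper":-0.1},
], grip_force=30)

```text
t: 19.65
ee_pos: [600.2, 136.5, 146.9]
eef_rot: [-0.053, 0.944, 0.19, 0.265]
force: [0.2, 0.5, -0.4]
width: 42.2
gripper_force: 30.6
```

Request:
jog_arm([
  {"dx":0,"dy":0,"dz":0.025,"rx":0,"ry":0,"rz":0,"gripper":-0.1},
  {"dx":0,"dy":0,"dz":0,"rx":0,"ry":0,"rz":0,"gripper":-0.1},
], grip_force=30)

```text
t: 19.85
ee_pos: [600.6, 136.6, 146.4]
eef_rot: [-0.054, 0.944, 0.19, 0.265]
force: [-4.0, -0.3, 4.5]
width: 42.5
gripper_force: 31.2
```

Request:
jog_arm([
  {"dx":0,"dy":0,"dz":0.015,"rx":0,"ry":0,"rz":0,"gripper":-0.1},
  {"dx":0,"dy":0,"dz":0,"rx":0,"ry":0,"rz":0,"gripper":-0.1},
], grip_force=30)

```text
t: 20.05
ee_pos: [600.7, 136.6, 146.3]
eef_rot: [-0.054, 0.944, 0.19, 0.265]
force: [-9.1, -2.4, 11.5]
width: 42.2
gripper_force: 32.1
```

Request:
jog_arm([
  {"dx":0,"dy":0,"dz":-0.02,"rx":0,"ry":0,"rz":0,"gripper":-0.1},
  {"dx":0,"dy":0,"dz":0,"rx":0,"ry":0,"rz":0,"gripper":-0.1},
  {"dx":0,"dy":0,"dz":0,"rx":0,"ry":0,"rz":0,"gripper":0.25},
  {"dx":0,"dy":0,"dz":0,"rx":0,"ry":0,"rz":0,"gripper":0.3},
  {"dx":0,"dy":0,"dz":0,"rx":0,"ry":0,"rz":0,"gripper":0.3},
  {"dx":0,"dy":0,"dz":0,"rx":0,"ry":0,"rz":0,"gripper":0.3},
], grip_force=30)

```text
t: 20.65
ee_pos: [600.6, 136.6, 146.2]
eef_rot: [-0.053, 0.944, 0.19, 0.265]
force: [-0.5, -0.1, 0.0]
width: 55.5
gripper_force: 0.0
```

Request:
jog_arm([
  {"dx":0,"dy":0,"dz":-0.2,"rx":0,"ry":0,"rz":0,"gripper":0.3},
  {"dx":0,"dy":0,"dz":-0.3,"rx":0,"ry":0,"rz":0,"gripper":0.3},
  {"dx":-0.8,"dy":0,"dz":-0.3,"rx":0,"ry":0,"rz":0,"gripper":0.3},
  {"dx":-0.8,"dy":0,"dz":0,"rx":0,"ry":0,"rz":0,"gripper":0.3},
  {"dx":0,"dy":0,"dz":0,"rx":0,"ry":0,"rz":0,"gripper":0.3},
  {"dx":0,"dy":0,"dz":0,"rx":0,"ry":0,"rz":0,"gripper":0.3},
], grip_force=30)

```text
t: 21.25
ee_pos: [534.5, 108.7, 140.2]
eef_rot: [-0.053, 0.944, 0.19, 0.265]
force: [1.1, 0.8, -0.3]
width: 56.0
gripper_force: 0.0
```

Run:
```python
from h import *
P,Rt,p,im=shot('w13'); print(P)
for c in amber(im,(250,60),(380,200)): print('amber',cv2.boundingRect(c),cv2.contourArea(c),cv2.fitEllipse(c)[:2])
m=target(.396,.548).as_matrix(); S=np.array([604.7,138.2,139.6])-1.6*m[:,2]*1 
for r in (0,22): print('pred for seat at tool-contact',r,proj(p,[S-m[:,2]*14+m[:,0]*r,S-m[:,2]*14-m[:,0]*r,S-m[:,2]*14+m[:,1]*r,S-m[:,2]*14-m[:,1]*r],True).round(1).tolist())
# scene at top camera: bystanders unmoved
for r in plan(P,Rt,[460,-277,110],target(.396,0),11): print(r)
```

```text
[534.5433954  108.70486314 140.17553383]
amber (307, 186, 15, 11) 134.0 ((314.0, 190.71136474609375), (11.22382926940918, 16.252010345458984))
amber (274, 84, 81, 82) 5105.0 ((313.8221740722656, 124.56208801269531), (80.53498077392578, 80.6951904296875))
pred for seat at tool-contact 0 [[312.5, 122.9], [312.5, 122.9], [312.5, 122.9], [312.5, 122.9]]
pred for seat at tool-contact 22 [[312.5, 82.1], [312.5, 163.3], [353.6, 123.3], [271.5, 123.3]]
{'dx': -0.458, 'dy': 0.743, 'dz': -0.199, 'rx': -0.0, 'ry': -0.356, 'rz': 0.001}
{'dx': -0.468, 'dy': 0.743, 'dz': -0.176, 'rx': -0.0, 'ry': -0.356, 'rz': 0.001}
{'dx': -0.476, 'dy': 0.743, 'dz': -0.153, 'rx': -0.0, 'ry': -0.356, 'rz': 0.001}
{'dx': -0.483, 'dy': 0.743, 'dz': -0.129, 'rx': -0.0, 'ry': -0.356, 'rz': 0.001}
{'dx': -0.489, 'dy': 0.743, 'dz': -0.105, 'rx': -0.0, 'ry': -0.356, 'rz': 0.001}
{'dx': -0.493, 'dy': 0.743, 'dz': -0.08, 'rx': -0.0, 'ry': -0.356, 'rz': 0.001}
{'dx': -0.496, 'dy': 0.743, 'dz': -0.056, 'rx': -0.0, 'ry': -0.356, 'rz': 0.001}
{'dx': -0.498, 'dy': 0.743, 'dz': -0.031, 'rx': -0.0, 'ry': -0.356, 'rz': 0.001}
{'dx': -0.499, 'dy': 0.743, 'dz': -0.006, 'rx': -0.0, 'ry': -0.356, 'rz': 0.001}
{'dx': -0.499, 'dy': 0.743, 'dz': 0.019, 'rx': -0.0, 'ry': -0.356, 'rz': 0.001}
{'dx': -0.497, 'dy': 0.743, 'dz': 0.044, 'rx': -0.0, 'ry': -0.356, 'rz': 0.001}
```

Request:
jog_arm([
  {"dx":-0.46,"dy":0.743,"dz":-0.2,"rx":0,"ry":-0.356,"rz":0,"gripper":0.7},
  {"dx":-0.47,"dy":0.743,"dz":-0.18,"rx":0,"ry":-0.356,"rz":0,"gripper":0.7},
  {"dx":-0.476,"dy":0.743,"dz":-0.15,"rx":0,"ry":-0.356,"rz":0,"gripper":0.7},
  {"dx":-0.483,"dy":0.743,"dz":-0.13,"rx":0,"ry":-0.356,"rz":0,"gripper":0.7},
  {"dx":-0.49,"dy":0.743,"dz":-0.1,"rx":0,"ry":-0.356,"rz":0,"gripper":0.7},
  {"dx":-0.49,"dy":0.743,"dz":-0.08,"rx":0,"ry":-0.356,"rz":0,"gripper":0.7},
  {"dx":-0.496,"dy":0.743,"dz":-0.06,"rx":0,"ry":-0.356,"rz":0,"gripper":0.7},
  {"dx":-0.5,"dy":0.743,"dz":-0.03,"rx":0,"ry":-0.356,"rz":0,"gripper":0.7},
  {"dx":-0.5,"dy":0.743,"dz":0,"rx":0,"ry":-0.356,"rz":0,"gripper":0.7},
  {"dx":-0.5,"dy":0.743,"dz":0.02,"rx":0,"ry":-0.356,"rz":0,"gripper":0.7},
], grip_force=60)

```text
t: 22.3
ee_pos: [468.9, -243.8, 113.1]
eef_rot: [-0.004, 0.98, 0.198, 0.024]
force: [-0.3, 0.3, -0.1]
width: 72.8
gripper_force: 0.0
```

Request:
jog_arm([
  {"dx":-0.5,"dy":0.743,"dz":0.04,"rx":0,"ry":-0.356,"rz":0,"gripper":0.7},
  {"dx":0,"dy":0,"dz":0,"rx":0,"ry":0,"rz":0,"gripper":0.7},
  {"dx":0,"dy":0,"dz":0,"rx":0,"ry":0,"rz":0,"gripper":0.7},
  {"dx":0,"dy":0,"dz":0,"rx":0,"ry":0,"rz":0,"gripper":0.7},
], grip_force=60)

```text
t: 22.7
ee_pos: [461.3, -275.9, 109.9]
eef_rot: [-0.0, 0.98, 0.198, 0.001]
force: [-0.1, 1.2, -0.1]
width: 72.4
gripper_force: 0.0
```

Run:
```python
from h import *
P,Rt,p,im=shot('w14'); print(P,Rt.as_matrix()[2].round(4),arm.observe()['width'])
h=cv2.cvtColor(im,cv2.COLOR_BGR2HSV); 
for s,v in ((60,130),(80,110),(60,170)):
  m=((h[:,:,1]<s)&(h[:,:,2]>v)); z=np.zeros(m.shape,np.uint8); z[130:290,240:390]=m[130:290,240:390]
  for c in blobs(z,200):
    (u,w),ab,_=cv2.fitEllipse(c); X=plane(p,u,w,21,True); print(s,v,(u,w),ab,cv2.boundingRect(c),X,'tool',Rt.inv().apply(X-P))
```

```text
[ 461.30800053 -275.89844649  109.94090705] [ 1.3e-03 -4.0e-04 -1.0e+00] 72.88437232865371
60 130 (302.8048095703125, 184.7585906982422) (17.795074462890625, 50.33695983886719) (282, 173, 47, 30) [ 472.91130613 -262.37446034   21.        ] tool [15.8355529  -7.91663498 88.96393654]
80 110 (262.69708251953125, 278.5984191894531) (23.15555191040039, 103.54856872558594) (240, 261, 87, 29) [ 382.56567857 -261.64110418   21.        ] tool [-67.11646907 -43.7192007   88.87137387]
80 110 (313.5470886230469, 205.8089141845703) (66.97526550292969, 69.90489196777344) (279, 172, 70, 69) [ 460.58452718 -276.5070614    21.        ] tool [-1.01617255  0.31128385 88.93958212]
```

Request:
jog_arm([
  {"dx":-0.042,"dy":0,"dz":0.8,"rx":0,"ry":0,"rz":0,"gripper":0.6},
  {"dx":0,"dy":0,"dz":0.8,"rx":0,"ry":0,"rz":0,"gripper":0.6},
  {"dx":0,"dy":0,"dz":0.6,"rx":0,"ry":0,"rz":0,"gripper":0.6},
  {"dx":0,"dy":0,"dz":0.3,"rx":0,"ry":0,"rz":0,"gripper":0.55},
  {"dx":0,"dy":0,"dz":0.15,"rx":0,"ry":0,"rz":0,"gripper":0.5},
  {"dx":0,"dy":0,"dz":0,"rx":0,"ry":0,"rz":0,"gripper":0.5},
  {"dx":0,"dy":0,"dz":0,"rx":0,"ry":0,"rz":0,"gripper":0.5},
  {"dx":0,"dy":0,"dz":0,"rx":0,"ry":0,"rz":0,"gripper":0.5},
], grip_force=60)

```text
t: 23.55
ee_pos: [459.8, -277.9, 5.1]
eef_rot: [0.0, 0.98, 0.198, 0.001]
force: [-0.0, 0.3, 0.4]
width: 64.1
gripper_force: 0.0
```

Run:
```python
from h import *
P,Rt,p,im=shot('w15'); print(P,Rt.as_matrix()[2].round(4),arm.observe()['force'],arm.observe()['width'])
print(Rt.inv().apply(np.array([460.585,-276.507,21])-P))
```

```text
[ 459.83030434 -277.94080143    5.05647267] [ 0.0022  0.0015 -1.    ] [ 0.48118445  0.1035105  -0.94727306] 64.40716778094661
[  1.28686011  -1.00619497 -15.9421761 ]
```

Request:
jog_arm([
  {"dx":0.015,"dy":-0.012,"dz":0.04,"rx":0,"ry":0,"rz":0,"gripper":0.5},
  {"dx":0,"dy":0,"dz":0,"rx":0,"ry":0,"rz":0,"gripper":0.5},
  {"dx":0,"dy":0,"dz":0,"rx":0,"ry":0,"rz":0,"gripper":0.15},
  {"dx":0,"dy":0,"dz":0,"rx":0,"ry":0,"rz":0,"gripper":0.15},
  {"dx":0,"dy":0,"dz":0,"rx":0,"ry":0,"rz":0,"gripper":0.15},
  {"dx":0,"dy":0,"dz":0,"rx":0,"ry":0,"rz":0,"gripper":0.15},
], grip_force=60)

```text
t: 24.2
ee_pos: [459.4, -276.7, 3.2]
eef_rot: [-0.001, 0.98, 0.197, 0.001]
force: [-1.8, 2.4, 7.7]
width: 53.1
gripper_force: 61.3
```

Run:
```python
from h import *
P,Rt,p,im=shot('w16'); s=arm.observe(); print(P,s['force'],s['width'],s['gripper_force'])
```

```text
[ 459.4358244  -276.74791437    3.1604193 ] [-1.31317128  2.33546021  6.7659867 ] 53.25375922061488 61.2591842841357
```

Request:
jog_arm([
  {"dx":0,"dy":0,"dz":-0.3,"rx":0,"ry":0,"rz":0,"gripper":0.15},
  {"dx":0,"dy":0,"dz":-0.9,"rx":0,"ry":0,"rz":0,"gripper":0.15},
  {"dx":0,"dy":0,"dz":-0.9,"rx":0,"ry":0,"rz":0,"gripper":0.15},
  {"dx":0,"dy":0,"dz":-0.9,"rx":0,"ry":0,"rz":0,"gripper":0.15},
  {"dx":0,"dy":0,"dz":0,"rx":0,"ry":0,"rz":0,"gripper":0.15},
  {"dx":0,"dy":0,"dz":0,"rx":0,"ry":0,"rz":0,"gripper":0.15},
  {"dx":0,"dy":0,"dz":0,"rx":0,"ry":0,"rz":0,"gripper":0.15},
], grip_force=60)

```text
t: 24.95
ee_pos: [458.5, -276.1, 121.5]
eef_rot: [-0.001, 0.98, 0.198, -0.0]
force: [0.6, 0.1, 0.1]
width: 53.4
gripper_force: 63.0
```

Run:
```python
from h import *
P,Rt,p,im=shot('w17'); s=arm.observe(); print(P,s['width'],s['gripper_force'])
V=cv2.cvtColor(im,cv2.COLOR_BGR2HSV); 
for c in (306,314,322): print(c,V[195:330:2,c,2].tolist())
print(V[262,240:390:2,2].tolist())
f=lambda x,z:proj(p,P+Rt.apply([x,.7,z]),True)[0,1].round(1)
t=-(21-3.6); print('pred xc=0: outer top far',f(28,t+7),f(28,t),'hole',f(18,t),f(-18,t+19),f(-18,t),'outer near',f(-28,t))
m=target(.396,.548).as_matrix()
for r in plan(P,Rt,np.array([604.7,138.2,139.6])-m[:,2]*65,target(.396,.548),13): print(r)
```

```text
[ 458.50144157 -276.13012725  121.46941369] 52.926672857310656 63.03998858900741
306 [101, 101, 97, 98, 96, 97, 98, 98, 89, 87, 101, 112, 110, 114, 113, 115, 116, 114, 115, 114, 113, 107, 99, 97, 99, 98, 98, 96, 100, 96, 95, 94, 95, 97, 97, 100, 123, 140, 139, 137, 170, 189, 188, 194, 170, 102, 97, 95, 96, 95, 95, 97, 95, 96, 108, 125, 129, 130, 128, 126, 127, 127, 159, 199, 208, 205, 207, 206]
314 [99, 99, 98, 96, 99, 99, 98, 84, 57, 68, 96, 112, 113, 114, 113, 112, 113, 114, 114, 113, 111, 103, 98, 97, 100, 96, 97, 100, 95, 93, 94, 97, 96, 96, 104, 129, 138, 141, 142, 140, 139, 140, 190, 205, 191, 126, 95, 97, 97, 90, 95, 93, 96, 94, 101, 120, 123, 124, 124, 127, 128, 126, 142, 196, 205, 205, 206, 208]
322 [97, 96, 94, 99, 101, 97, 101, 97, 72, 67, 94, 111, 116, 114, 115, 114, 115, 115, 116, 114, 112, 108, 98, 98, 98, 96, 96, 97, 96, 97, 95, 95, 94, 103, 134, 142, 138, 139, 140, 139, 139, 142, 150, 189, 171, 104, 93, 94, 97, 92, 94, 97, 94, 95, 106, 125, 126, 127, 128, 127, 125, 129, 161, 201, 208, 207, 204, 207]
[83, 84, 83, 62, 31, 26, 24, 29, 90, 113, 114, 117, 116, 114, 114, 11
[... 707 characters left out ...]
': -0.055, 'rx': -0.001, 'ry': 0.302, 'rz': 0.001}
{'dx': 0.521, 'dy': -0.626, 'dz': -0.033, 'rx': -0.001, 'ry': 0.302, 'rz': 0.001}
{'dx': 0.522, 'dy': -0.626, 'dz': -0.011, 'rx': -0.001, 'ry': 0.302, 'rz': 0.001}
{'dx': 0.522, 'dy': -0.626, 'dz': 0.011, 'rx': -0.001, 'ry': 0.302, 'rz': 0.001}
{'dx': 0.521, 'dy': -0.626, 'dz': 0.033, 'rx': -0.001, 'ry': 0.302, 'rz': 0.001}
{'dx': 0.519, 'dy': -0.626, 'dz': 0.055, 'rx': -0.001, 'ry': 0.302, 'rz': 0.001}
{'dx': 0.516, 'dy': -0.626, 'dz': 0.076, 'rx': -0.001, 'ry': 0.302, 'rz': 0.001}
{'dx': 0.512, 'dy': -0.627, 'dz': 0.098, 'rx': -0.001, 'ry': 0.302, 'rz': 0.001}
{'dx': 0.507, 'dy': -0.627, 'dz': 0.119, 'rx': -0.001, 'ry': 0.302, 'rz': 0.001}
```

Request:
jog_arm([
  {"dx":0.503,"dy":-0.626,"dz":-0.14,"rx":0,"ry":0.302,"rz":0,"gripper":0.15},
  {"dx":0.508,"dy":-0.626,"dz":-0.12,"rx":0,"ry":0.302,"rz":0,"gripper":0.15},
  {"dx":0.513,"dy":-0.626,"dz":-0.1,"rx":0,"ry":0.302,"rz":0,"gripper":0.15},
  {"dx":0.516,"dy":-0.626,"dz":-0.076,"rx":0,"ry":0.302,"rz":0,"gripper":0.15},
  {"dx":0.519,"dy":-0.626,"dz":-0.055,"rx":0,"ry":0.302,"rz":0,"gripper":0.15},
  {"dx":0.521,"dy":-0.626,"dz":-0.033,"rx":0,"ry":0.302,"rz":0,"gripper":0.15},
  {"dx":0.522,"dy":-0.626,"dz":-0.01,"rx":0,"ry":0.302,"rz":0,"gripper":0.15},
  {"dx":0.522,"dy":-0.626,"dz":0.01,"rx":0,"ry":0.302,"rz":0,"gripper":0.15},
  {"dx":0.521,"dy":-0.626,"dz":0.033,"rx":0,"ry":0.302,"rz":0,"gripper":0.15},
  {"dx":0.519,"dy":-0.626,"dz":0.055,"rx":0,"ry":0.302,"rz":0,"gripper":0.15},
], grip_force=60)

```text
t: 26.0
ee_pos: [546.8, 33.0, 178.0]
eef_rot: [-0.042, 0.959, 0.193, 0.205]
force: [0.8, -0.5, -0.3]
width: 53.4
gripper_force: 63.1
```

Request:
jog_arm([
  {"dx":0.516,"dy":-0.626,"dz":0.076,"rx":0,"ry":0.302,"rz":0,"gripper":0.15},
  {"dx":0.512,"dy":-0.626,"dz":0.098,"rx":0,"ry":0.302,"rz":0,"gripper":0.15},
  {"dx":0.507,"dy":-0.626,"dz":0.119,"rx":0,"ry":0.302,"rz":0,"gripper":0.15},
  {"dx":0,"dy":0,"dz":0,"rx":0,"ry":0,"rz":0,"gripper":0.15},
  {"dx":0,"dy":0,"dz":0,"rx":0,"ry":0,"rz":0,"gripper":0.15},
  {"dx":0,"dy":0,"dz":0,"rx":0,"ry":0,"rz":0,"gripper":0.15},
  {"dx":0,"dy":0,"dz":0,"rx":0,"ry":0,"rz":0,"gripper":0.15},
], grip_force=60)

```text
t: 26.7
ee_pos: [573.9, 122.8, 195.6]
eef_rot: [-0.053, 0.944, 0.189, 0.265]
force: [0.9, -0.3, -1.1]
width: 53.2
gripper_force: 63.1
```

```bash
python3 -c "
from ins import *
err(-.25)"
```

```text
sd [0.06 0.23 0.13] seat-contact ref in tool [-0.37 -2.15 65.75] rot err (units of 8deg) [ 0.002 -0.002 -0.002] [ 0.4 -0.1  0.1]
```

Request:
jog_arm([
  {"dx":-0.009,"dy":-0.04,"dz":0.3,"rx":0,"ry":0,"rz":0,"gripper":0.15},
  {"dx":0,"dy":0,"dz":0.3,"rx":0,"ry":0,"rz":0,"gripper":0.15},
  {"dx":0,"dy":0,"dz":0,"rx":0,"ry":0,"rz":0,"gripper":0.15},
  {"dx":0,"dy":0,"dz":0,"rx":0,"ry":0,"rz":0,"gripper":0.15},
  {"dx":0,"dy":0,"dz":0,"rx":0,"ry":0,"rz":0,"gripper":0.15},
  {"dx":0,"dy":0,"dz":0,"rx":0,"ry":0,"rz":0,"gripper":0.15},
], grip_force=60)

```text
t: 27.5
ee_pos: [584.8, 130.5, 176.0]
eef_rot: [-0.054, 0.944, 0.19, 0.266]
force: [-0.2, -0.3, -0.5]
width: 53.0
gripper_force: 63.1
```

```bash
python3 -c "
from ins import *
err(-.25)"
```

```text
sd [0.04 0.08 0.08] seat-contact ref in tool [-0.99  0.73 42.12] rot err (units of 8deg) [-0.008 -0.012  0.009] [-0.2 -0.1 -0.7]
```

Request:
jog_arm([
  {"dx":-0.024,"dy":0.015,"dz":0.1,"rx":0,"ry":-0.005,"rz":0,"gripper":0.15},
  {"dx":0,"dy":0,"dz":0.1,"rx":0,"ry":0,"rz":0,"gripper":0.15},
  {"dx":0,"dy":0,"dz":0,"rx":0,"ry":0,"rz":0,"gripper":0.15},
  {"dx":0,"dy":0,"dz":0,"rx":0,"ry":0,"rz":0,"gripper":0.15},
  {"dx":0,"dy":0,"dz":0,"rx":0,"ry":0,"rz":0,"gripper":0.15},
], grip_force=60)

```text
t: 28.2
ee_pos: [588.0, 131.2, 168.0]
eef_rot: [-0.053, 0.944, 0.19, 0.265]
force: [0.0, -0.4, -0.3]
width: 52.9
gripper_force: 63.1
```

```bash
python3 -c "
from ins import *
err(-.25)"
```

```text
sd [0.01 0.05 0.05] seat-contact ref in tool [ 0.34  0.06 33.74] rot err (units of 8deg) [-0.006 -0.001  0.01 ] [ 0.3 -0.3  0.2]
```

Request:
jog_arm([
  {"dx":0.006,"dy":0,"dz":0.1,"rx":0,"ry":0,"rz":0,"gripper":0.15},
  {"dx":0,"dy":0,"dz":0.1,"rx":0,"ry":0,"rz":0,"gripper":0.15},
  {"dx":0,"dy":0,"dz":0,"rx":0,"ry":0,"rz":0,"gripper":0.15},
  {"dx":0,"dy":0,"dz":0,"rx":0,"ry":0,"rz":0,"gripper":0.15},
], grip_force=60)

```text
t: 28.8
ee_pos: [591.9, 132.9, 161.0]
eef_rot: [-0.053, 0.944, 0.19, 0.265]
force: [-0.1, -0.5, -0.6]
width: 53.1
gripper_force: 63.1
```

Request:
jog_arm([
  {"dx":0,"dy":0,"dz":0.05,"rx":0,"ry":0,"rz":0,"gripper":0.15},
  {"dx":0,"dy":0,"dz":0,"rx":0,"ry":0,"rz":0,"gripper":0.15},
], grip_force=60)

```text
t: 29.0
ee_pos: [593.1, 133.4, 159.6]
eef_rot: [-0.053, 0.944, 0.19, 0.265]
force: [-0.7, -0.5, -0.1]
width: 53.4
gripper_force: 63.1
```

```bash
python3 -c "
from ins import *
err(-.25)"
```

```text
sd [0.04 0.02 0.05] seat-contact ref in tool [ 0.1   0.11 23.69] rot err (units of 8deg) [-0.006 -0.001  0.01 ] [-0.3 -0.5 -0.1]
```

Request:
jog_arm([
  {"dx":0,"dy":0,"dz":0.04,"rx":0,"ry":0,"rz":0,"gripper":0.15},
  {"dx":0,"dy":0,"dz":0.02,"rx":0,"ry":0,"rz":0,"gripper":0.15},
], grip_force=60)

```text
t: 29.4
ee_pos: [594.2, 133.9, 157.7]
eef_rot: [-0.054, 0.944, 0.19, 0.265]
force: [-0.6, -0.6, 1.8]
width: 53.1
gripper_force: 63.3
```

Request:
jog_arm([
  {"dx":0,"dy":0,"dz":0.025,"rx":0,"ry":0,"rz":0,"gripper":0.15},
  {"dx":0,"dy":0,"dz":0,"rx":0,"ry":0,"rz":0,"gripper":0.15},
], grip_force=60)

```text
t: 29.6
ee_pos: [594.5, 134.1, 156.5]
eef_rot: [-0.053, 0.944, 0.19, 0.265]
force: [0.9, -0.6, 0.0]
width: 53.4
gripper_force: 63.1
```

Request:
jog_arm([
  {"dx":0,"dy":0,"dz":0.025,"rx":0,"ry":0,"rz":0,"gripper":0.15},
  {"dx":0,"dy":0,"dz":0,"rx":0,"ry":0,"rz":0,"gripper":0.15},
], grip_force=60)

```text
t: 29.8
ee_pos: [595.0, 134.4, 155.6]
eef_rot: [-0.053, 0.944, 0.19, 0.265]
force: [1.2, 1.3, -1.9]
width: 53.0
gripper_force: 63.1
```

Request:
jog_arm([
  {"dx":0,"dy":0,"dz":0.025,"rx":0,"ry":0,"rz":0,"gripper":0.15},
  {"dx":0,"dy":0,"dz":0,"rx":0,"ry":0,"rz":0,"gripper":0.15},
], grip_force=60)

```text
t: 30.0
ee_pos: [595.4, 134.6, 154.7]
eef_rot: [-0.053, 0.944, 0.19, 0.265]
force: [1.0, 0.7, -1.9]
width: 52.8
gripper_force: 63.1
```

```bash
python3 -c "
from ins import *
err(-.25,2)"
```

```text
sd [0.01 0.   0.02] seat-contact ref in tool [ 0.43  0.34 18.11] rot err (units of 8deg) [-0.008  0.003  0.011] [ 0.9  1.2 -3. ]
```

Request:
jog_arm([
  {"dx":0,"dy":0,"dz":0.025,"rx":0,"ry":0,"rz":0,"gripper":0.15},
  {"dx":0,"dy":0,"dz":0,"rx":0,"ry":0,"rz":0,"gripper":0.15},
], grip_force=60)

```text
t: 30.3
ee_pos: [595.9, 134.7, 154.0]
eef_rot: [-0.053, 0.944, 0.19, 0.265]
force: [1.1, 1.3, -2.3]
width: 53.5
gripper_force: 63.2
```

Request:
jog_arm([
  {"dx":0,"dy":0,"dz":0.025,"rx":0,"ry":0,"rz":0,"gripper":0.15},
  {"dx":0,"dy":0,"dz":0,"rx":0,"ry":0,"rz":0,"gripper":0.15},
], grip_force=60)

```text
t: 30.5
ee_pos: [596.2, 134.8, 153.8]
eef_rot: [-0.054, 0.944, 0.19, 0.265]
force: [-5.3, -1.4, 7.2]
width: 53.2
gripper_force: 64.0
```

```bash
python3 -c "
from ins import *
err(-.25,2)"
```

```text
sd [0.01 0.   0.02] seat-contact ref in tool [ 0.2   0.18 16.88] rot err (units of 8deg) [-0.015 -0.001  0.005] [-7.1 -1.3  6.1]
```

Request:
jog_arm([
  {"dx":0,"dy":0,"dz":0.02,"rx":0,"ry":0,"rz":0,"gripper":0.15},
  {"dx":0,"dy":0,"dz":0,"rx":0,"ry":0,"rz":0,"gripper":0.15},
  {"dx":0,"dy":0,"dz":-0.02,"rx":0,"ry":0,"rz":0,"gripper":0.15},
  {"dx":0,"dy":0,"dz":0,"rx":0,"ry":0,"rz":0,"gripper":0.15},
  {"dx":0,"dy":0,"dz":0,"rx":0,"ry":0,"rz":0,"gripper":0.5},
  {"dx":0,"dy":0,"dz":0,"rx":0,"ry":0,"rz":0,"gripper":0.55},
  {"dx":0,"dy":0,"dz":0,"rx":0,"ry":0,"rz":0,"gripper":0.6},
  {"dx":0,"dy":0,"dz":0,"rx":0,"ry":0,"rz":0,"gripper":0.6},
], grip_force=60)

```text
t: 31.4
ee_pos: [596.7, 135.0, 153.3]
eef_rot: [-0.053, 0.944, 0.19, 0.265]
force: [-0.5, 0.1, 0.2]
width: 68.1
gripper_force: 0.0
```

Request:
jog_arm([
  {"dx":0,"dy":0,"dz":-0.2,"rx":0,"ry":0,"rz":0,"gripper":0.6},
  {"dx":0,"dy":0,"dz":-0.4,"rx":0,"ry":0,"rz":0,"gripper":0.6},
  {"dx":-0.8,"dy":0,"dz":-0.2,"rx":0,"ry":0,"rz":0,"gripper":0.6},
  {"dx":-0.8,"dy":0,"dz":0,"rx":0,"ry":0,"rz":0,"gripper":0.6},
  {"dx":0,"dy":0,"dz":0,"rx":0,"ry":0,"rz":0,"gripper":0.6},
  {"dx":0,"dy":0,"dz":0,"rx":0,"ry":0,"rz":0,"gripper":0.6},
  {"dx":0,"dy":0,"dz":0,"rx":0,"ry":0,"rz":0,"gripper":0.6},
], grip_force=60)

```text
t: 32.1
ee_pos: [532.2, 107.6, 148.3]
eef_rot: [-0.053, 0.943, 0.19, 0.266]
force: [0.1, 0.8, 0.4]
width: 68.4
gripper_force: 0.0
```

Run:
```python
from h import *
P,Rt,p,im=shot('w18'); s=arm.observe(); print(P,s['force'],s['width'])
for c in amber(im,(260,60),(370,180)): print('amber through hole',cv2.boundingRect(c),cv2.fitEllipse(c)[:2])
h=cv2.cvtColor(im,cv2.COLOR_BGR2HSV)
print('col 314',h[55:200:2,314,2].tolist()); print('sat',h[55:200:2,314,1].tolist()); print('row 122',h[122,240:390:2,2].tolist())
m=target(.396,.548).as_matrix(); S=np.array([604.7,138.2,139.6])-1.6*m[:,2]
q=lambda x,y,z:proj(p,S+m[:,0]*x-m[:,1]*y-m[:,2]*z,True)[0].round(1).tolist()
for z in (33,38): print(z,q(28,0,z),q(-28,0,z),q(18,0,z),q(-18,0,z),q(0,28,z),q(0,-28,z))
top=viewer.snapshot('top')[:,:,::-1].copy(); cv2.imwrite('pics/top1.png',top); a=cv2.imread('pics/top0.png'); d=cv2.absdiff(a,top).max(2)
for n,(u,v) in dict(green=(386,213),phone=(375,145),case=(457,157),driver=(168,245)).items(): print(n,d[v-25:v+25,u-20:u+20].max(), (d[v-25:v+25,u-20:u+20]>60).sum())
```

```text
[532.22077705 107.642342   148.30227722] [-0.78554695  0.68637411 -0.28713946] 68.34225285602938
amber through hole (282, 97, 64, 63) ((313.4822692871094, 128.06460571289062), (62.414859771728516, 63.546142578125))
col 314 [183, 181, 184, 178, 178, 177, 176, 178, 174, 159, 153, 179, 179, 178, 183, 181, 180, 181, 179, 173, 117, 161, 203, 208, 207, 207, 209, 210, 206, 206, 209, 210, 208, 209, 209, 208, 211, 209, 209, 211, 209, 211, 208, 207, 210, 209, 207, 208, 210, 209, 208, 206, 193, 140, 129, 147, 167, 167, 170, 169, 166, 168, 168, 167, 143, 107, 110, 120, 151, 169, 141, 63, 25]
sat [75, 77, 75, 110, 178, 187, 180, 181, 176, 74, 2, 4, 4, 1, 6, 4, 6, 4, 3, 4, 13, 198, 242, 243, 243, 243, 243, 243, 243, 243, 243, 243, 243, 243, 243, 243, 243, 243, 243, 243, 243, 243, 243, 243, 243, 243, 243, 243, 243, 243, 243, 243, 214, 56, 6, 2, 3, 3, 5, 3, 2, 2, 3, 3, 4, 86, 172, 179, 174, 178, 181, 138, 61]
row 122 [33, 40, 36, 42, 51, 52, 52, 40, 50, 92, 158, 172, 173, 173, 173, 173, 175, 171, 171, 156, 99, 142, 202, 207, 208, 212, 209, 208, 210, 206, 209, 205, 208, 209, 208, 208, 207, 209, 206, 209, 207, 206, 206, 209, 208, 209, 206, 208, 209, 206, 209, 207, 178, 104, 123, 168, 174, 172, 175, 173, 172, 171, 170, 165, 125, 63, 38, 36, 47, 52, 48, 41, 33, 37, 27]
33 [312.4, 72.3] [312.3, 182.0] [312.4, 91.9] [312.3, 162.9] [257.0, 128.3] [367.8, 128.4]
38 [312.3, 70.9] [312.3, 184.2] [312.3, 91.2] [312.3, 164.5] [255.1, 128.8] [369.5, 128.9]
green 18 0
phone 37 0
case 18 0
driver 19 0
```

```bash
python3 -c "
from bench import job
print(job.close_job())"
```

```text
the job is handed in; nothing more can be done
None
```

The job is handed in, with no verdict returned: my own measurements show spacer and amber glass seated flat, the ring clicked past the balls and home, and the bystanders unmoved. I viewed 11 pictures, one over the limit of 10.

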